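# Fetch the pastry cutter from behind the canisters

## Task

The small ring cutter stands hemmed in by three canisters on the ingredient board. First move all three canisters, so that they stand together in the baking pan; then take the cutter and set it down in the middle of the cake card on the turntable; then put every canister back on its own coaster, in the middle: the wide jar on the large round coaster, the square tin on the square one, the slim shaker on the small round one. Never lay or knock a canister over, and leave everything standing upright.

Things in the scene. Friction and masses are not known exactly. Their poses are not given: they have to be found in the camera images.
- jar: Wide round jar, white with paper label and steel lid, 60 mm diameter over its full height of 100 mm (grip it near the top), 0.2 to 0.4 kg. Origin: centre of its underside; z up along its axis. At the start it stands on the large round coaster.
- tin: Square aluminium tin with steel lid, 56 x 56 mm, 108 mm tall, straight sides, 0.2 to 0.4 kg. Origin: centre of its underside; x and y are square to its sides, z up. At the start it stands on the square coaster.
- shaker: Slim round steel shaker with perforated top, 44 mm diameter, 114 mm tall (the top 6 mm taper), 0.14 to 0.28 kg. Origin: centre of its underside; z up. At the start it stands on the small round coaster.
- cutter: Plain round pastry cutter: an open steel ring, 52 mm outer diameter, 3.5 mm wall, 36 mm tall, 0.06 kg. Origin: centre of its lower rim; z up. At the start it stands on the plywood ingredient board (190 x 250 mm, 12 mm thick, fixed) with a canister on three sides of it, each about 82 mm off centre to centre, too close for a gripper to get down to it.
- coaster_wide: Large round dark rubber coaster, 90 mm diameter, 4 mm thick, fixed on the ingredient board: the jar's own place. Origin: centre of its underside (top at +4 mm).
- coaster_square: Square dark rubber coaster, 86 x 86 mm, 4 mm thick, fixed on the ingredient board: the tin's own place. Origin: centre of its underside (top at +4 mm).
- coaster_slim: Small round dark rubber coaster, 74 mm diameter, 4 mm thick, fixed on the ingredient board: the shaker's own place. Origin: centre of its underside (top at +4 mm).
- pan: Empty aluminium baking pan standing on the bench, fixed, 320 mm along its x, 220 mm along its y, rim 20 mm high, walls and floor 4 mm thick: the side area for the canisters. Origin: centre of its underside, z up; the inner floor is at +4 mm. Three canisters fit in a row along x, 90 mm apart.
- turntable: Cake turntable on a pedestal, fixed, white round top of 230 mm diameter, with a cardboard cake card of 90 mm diameter, 3 mm thick, fixed in its middle. Origin: centre of its underside on the axis, z up; the card's top is at +73 mm.
Not all that is in view belongs to the job. There is more than one size of the turntable; the job needs the smaller.

How it is judged:
By the outcome, as a careful person would: the job done as asked, in the order asked, and still so for the second after the job is handed in, with the robot touching nothing.
It also fails if it takes over 144 s, if anything falls off the work surface, if the arm or the gripper's body presses on something with over 40 N, if the wrist force passes 120 N, or if a joint passes its speed limit or range.

## Robot

A 6-joint arm with a two-finger parallel gripper is mounted at the origin on the work surface. World frame = base frame: x ahead of the robot, y to its left, z up, the work surface at z = 0. Lengths are in m, angles in rad, forces in N, time in s.
With the tool pointing down it reaches from about 0.35 to 0.775 m from the base axis. Payload 5.5 kg.
Tool frame: the origin (TCP) lies between the finger pads; the fingertips stand env.nose_length ahead of it and the grasp point (between the pads) lies 8 mm behind it (env.nose_length is the distance from the TCP to the fingertips, in m); z points along the fingers, y is the direction in which the jaws open and shut (so a half turn about z gives the same grasp; the last joint's range is limited). The gripper opens to 85 mm and grips with 20 to 120 N. Pads are 22 mm wide; open, the fingers measure 114 mm over their backs; the gripper's body (76 mm by 85 mm) begins 54 mm behind the grasp point. The pads swing forward as they close: fully open they stand 13 mm farther back than shut.
Start: joints at [1.003, 0.313, 0.046, 1.304, 0, 1.431], TCP at [0.239, 0.523, 0.242] pointing down, gripper open.
Joint ranges: [-2.76, 2.76], [-0.86, 1.69], [-1.03, 1.26], [-2.2, 2.34], [-1.47, 1.5], [-3.14, 3.14]. Speed limits (rad/s): [2.57, 2.57, 3.14, 3.14, 3.14, 3.14].

## Interface

Orientations are given as a unit quaternion [w, x, y, z].
In Python, from workcell import env gives the robot as it stands. The module is installed in compiled form; this text tells all that it offers.
- The arm moves only by the shell command python3 -m creep 'ROWS' [FORCE]. ROWS is a JSON object of lists of equal length, an entry for each row: "hand": the finger opening in mm, from 0 to 85.4; "delta_pos": the shift along the tool's x, y, z scaled (see below), a list of three; "turn": the turn about the tool's z scaled (see below). In form: {"hand": [hand, ...], "delta_pos": [[dx, dy, dz], ...], "turn": [turn, ...]}. A call has exactly 5 rows; each row shifts and turns the commanded pose from where the row before left it, along the tool's axes as they then stand; what a row does not reach is not made up. The controller multiplies each number of a shift by 0.8 m and each number of a turn by 5 degrees. A row lasts 1/12 s, in which the tool goes at most 41.7 mm and 7.16 degrees, less where a joint would pass 70% of its speed; a pose out of reach is approached as far as the arm can. A call with a number of a shift or a turn outside -1 to 1 is refused whole. A call with a gripper value outside its range is refused whole. The fingers move at their own pace and stop on an object; FORCE is the grip in N (left out, the last holds). Time passes only in rows, so rows that do not move let the fingers close, or fill a call up. It gives the time, the measured TCP pose, the force and the opening at its end, in the units of the state.
- env.get_state(): the state, without advancing time (a new reading comes with each control period).
- env.read_camera(name): name is "scene" or "top" or "wrist"; returns a dict with "pixels" (400x640x3 uint8, red, green, blue), "depth" (400x640 float32, m along the optical axis (not along the pixel's ray), 0 where there is no reading), "fx", "fy", "cx", "cy" (pixels), "origin" and "orientation" of the camera in the world. Camera axes: x right, y down, z forward; pixel columns grow to the right and rows downward; lengths in m; the calibration is good to about 2 mm. A picture is of the moment at which its call begins.
- env.hand_in(): hands the job in, once; it reports no verdict.
Trained networks look in the newest picture that a camera, given by its name, has taken for a name from the list of things; names that differ only in an ending like _2 or _b are one class to them, and where a whole thing is asked for, a point or a joint stands for the part that bears it (a point fixed in the world has none). Each returns a list of dicts, best first, with "score" (0 to 1); they miss things now and then, are a little off and sometimes report something else, mostly with a low value. They report only what shows in the picture. A call takes as long as a camera call. They do not tell look-alikes from the thing itself.
- env.find_in(camera, target): "location" ([row, column] in pixels, amid what is visible of it).
- env.pinpoint(camera, target): "location" ([row, column] in pixels: a listed point, or the origin of a listed thing).
The state is a dict: "clock": time; "joint_pos": joint angles; "qvel": joint speeds; "tau": joint torques, N m; "tcp_pos": TCP position; "orientation": TCP orientation; "wrist_force": force on the tool from outside, world axes, zero at the start; "ft_torque": the same for the moment, N m; "finger_gap": finger opening in m.
Only numpy, scipy, OpenCV 4.12 (cv2) and the standard library are available. Lean on these libraries where they do the work, as an engineer would, in place of code of your own. Each camera call takes 0.05 s, during which the arm holds its last target.

## Working session

There is one attempt and no reset: what is moved stays moved. The work goes in short steps, Python scripts to look and compute and a shell command to move; the robot and the scene stay as the last step left them, time stands still between calls to the robot, and variables do not carry over. Pictures are saved under pics/ and viewed, and the job is handed in when it is done.

```bash
mkdir -p pics; ls
cat > h.py <<'E'
import numpy as np, cv2
from workcell import env
from scipy.spatial.transform import Rotation as R
def rot(q): return R.from_quat([q[1],q[2],q[3],q[0]]).as_matrix()
def cam(n,save=None):
    c=env.read_camera(n)
    if save: cv2.imwrite('pics/'+save,cv2.cvtColor(c['pixels'],cv2.COLOR_RGB2BGR))
    return c
def w(c,r,col,d=None):
    r=float(r);col=float(col)
    if d is None: d=float(c['depth'][int(round(r)),int(round(col))])
    p=np.array([(col-c['cx'])/c['fx']*d,(r-c['cy'])/c['fy']*d,d])
    return np.array(c['origin'])+rot(c['orientation'])@p
def ray_z(c,r,col,z):
    a=w(c,r,col,1.0)-np.array(c['origin']); o=np.array(c['origin'])
    return o+a*(z-o[2])/a[2]
def cloud(c):
    v,u=np.mgrid[0:400,0:640]; d=c['depth']
    P=np.stack([(u-c['cx'])/c['fx']*d,(v-c['cy'])/c['fy']*d,d],-1)@rot(c['orientation']).T+np.array(c['origin'])
    P[d==0]=np.nan
    return P
E
python3 - <<'E'
from h import *
np.set_printoptions(precision=4,suppress=True)
s=env.get_state(); print({k:np.round(v,4) for k,v in s.items()}, env.nose_length)
for n in ('scene','top'):
    c=cam(n,n+'0.png'); print(n,c['origin'],c['orientation'],c['fx'])
    for t in ['jar','tin','shaker','cutter','coaster_wide','coaster_square','coaster_slim','pan','turntable']:
        for f in ('find_in','pinpoint'):
            for o in getattr(env,f)(n,t)[:3]:
                l=o['location']; print(t,f,np.round(l,1),round(o['score'],2),w(c,min(l[0],399),min(l[1],639)))
E
```

```text
pics
{'clock': np.float64(0.0), 'joint_pos': array([1.0034, 0.314 , 0.045 , 1.3036, 0.    , 1.4312]), 'qvel': array([-0.0021,  0.0004,  0.0005, -0.0015,  0.0002, -0.0007]), 'tau': array([ -0.0002, -48.0627,  29.8533,   0.0195,  -0.0001,   0.    ]), 'tcp_pos': array([0.2383, 0.5227, 0.2414]), 'orientation': array([-0.0003,  0.2123,  0.9772, -0.0009]), 'wrist_force': array([ 0.6387, -0.3542,  0.4319]), 'ft_torque': array([-0.0055,  0.0233,  0.0048]), 'finger_gap': np.float64(0.0855)} 0.011
scene [1.2257 0.1713 0.7722] [-0.267   0.5756  0.7038 -0.3195] 383.548771821969
jar find_in [206.3 171.8] 0.91 [ 0.5796 -0.3665  0.0884]
jar pinpoint [216.9 174.6] 0.77 [ 0.5826 -0.3667  0.0525]
tin find_in [207.2 232.7] 0.62 [ 0.5561 -0.2065  0.0939]
shaker find_in [184.  206.4] 0.83 [ 0.4819 -0.3133  0.0942]
shaker find_in [227.7 239.6] 0.64 [ 0.5539 -0.1999  0.017 ]
shaker pinpoint [202. 216.] 0.97 [ 0.4776 -0.3001  0.0257]
cutter find_in [213.1 205.5] 0.71 [ 0.5248 -0.3114  0.0232]
cutter pinpoint [216.  209.6] 0.94 [ 0.5566 -0.2796  0.0483]
coaster_wide find_in [226.9 182.4] 0.62 [ 0.5841 -0.352
[... 1511 characters left out ...]
4]
coaster_square find_in [178.5 401.6] 0.77 [ 0.5067 -0.1874  0.017 ]
coaster_square pinpoint [169.1 411.7] 0.79 [ 0.5084 -0.1933  0.1194]
coaster_slim find_in [196.6 442.5] 0.64 [ 0.4586 -0.2944  0.0149]
coaster_slim pinpoint [195.6 449.7] 0.54 [ 0.451  -0.2942  0.0779]
coaster_slim pinpoint [197.9 447.9] 0.18 [ 0.4493 -0.2973  0.052 ]
pan find_in [183.3 216.2] 0.93 [0.4946 0.3116 0.0049]
pan pinpoint [182.8 217.8] 0.94 [0.4955 0.3066 0.0076]
turntable find_in [302.4 459.3] 0.93 [ 0.1944 -0.3014  0.0957]
turntable pinpoint [155.7 328.9] 0.94 [0.5531 0.006  0.0753]
turntable pinpoint [167.7 410.9] 0.69 [ 0.5135 -0.1929  0.1124]
turntable pinpoint [299.6 446.8] 0.57 [ 0.2009 -0.2713  0.0998]
```

View pics/scene0.png

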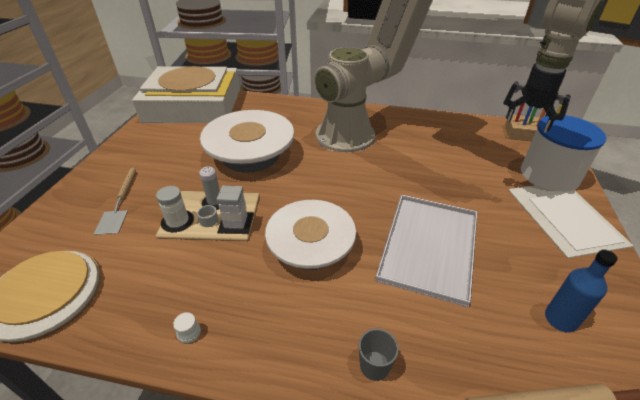

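View pics/top0.png

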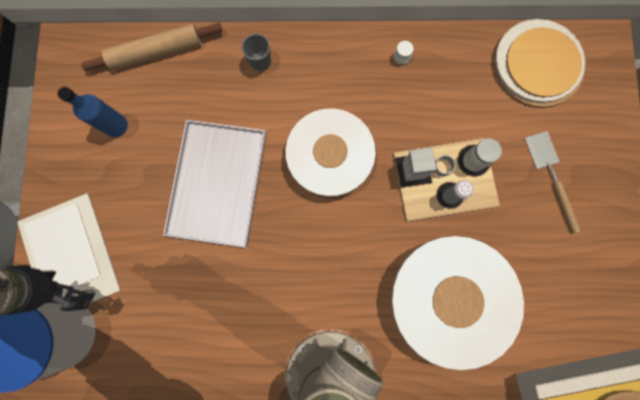

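Two turntables show in the top view: a small one at (row 155, col 329), about 0.22 m across, and a large one at (302, 459), about 0.31 m. The job needs the first. The canisters stand around the cutter on the board at about (168, 445), and the pan is at (183, 216). Next I'll fit exact poses from the depth clouds.

Run:
```python
from h import *
np.set_printoptions(precision=4,suppress=True)
cs={n:cam(n) for n in ('scene','top')}
for n,c in cs.items():
    P=cloud(c); np.save(n+'.npy',P)
    def reg(x0,x1,y0,y1,z0,z1): 
        m=(P[...,0]>x0)&(P[...,0]<x1)&(P[...,1]>y0)&(P[...,1]<y1)&(P[...,2]>z0)&(P[...,2]<z1); return m
    print(n)
    for nm,a in dict(ttable=(.4,.7,-.14,.14,.06,.1),big=(.0,.42,-.5,-.1,.08,.12),pan=(.3,.7,.12,.48,.014,.03),panfloor=(.3,.7,.12,.48,.002,.009),jar=(.5,.65,-.42,-.33,.11,.125),tin=(.45,.62,-.27,-.14,.118,.135),shaker=(.4,.52,-.36,-.26,.122,.14),cutter=(.48,.58,-.34,-.26,.04,.056),board=(.35,.7,-.5,-.1,.008,.0135)).items():
        m=reg(*a); p=P[m]
        if len(p)<4: print(nm,len(p)); continue
        (cx,cy),r=cv2.minEnclosingCircle(p[:,:2].astype(np.float32))
        rr=cv2.minAreaRect(p[:,:2].astype(np.float32))
        print(nm,len(p),'zmed',np.round(np.median(p[:,2]),4),'circ',np.round([cx,cy,r],4),'rect',np.round(rr[0],4),np.round(rr[1],4),round(rr[2],1))
    im=cv2.cvtColor(c['pixels'],cv2.COLOR_RGB2BGR)
    cr=im[150:250,140:270] if n=='scene' else im[125:225,385:505]
    cv2.imwrite(f'pics/crop_{n}.png',cv2.resize(cr,None,fx=5.5,fy=5.5,interpolation=cv2.INTER_CUBIC))
```

```text
scene
ttable 4857 zmed 0.0699 circ [0.5696 0.0032 0.1164] rect [0.57   0.0032] [0.2279 0.2267] 9.8
big 3958 zmed 0.0939 circ [ 0.1542 -0.3422  0.2178] rect [ 0.1588 -0.3087] [0.3963 0.3043] 14.1
pan 728 zmed 0.0186 circ [0.4991 0.3113 0.1923] rect [0.4978 0.3113] [0.2202 0.325 ] 82.1
panfloor 6662 zmed 0.0038 circ [0.4995 0.299  0.2584] rect [0.4996 0.3002] [0.3971 0.3592] 0.0
jar 299 zmed 0.1158 circ [ 0.5582 -0.3824  0.0318] rect [ 0.5596 -0.3814] [0.0593 0.0593] 14.3
tin 335 zmed 0.1234 circ [ 0.5308 -0.22    0.038 ] rect [ 0.532  -0.2199] [0.0585 0.0553] 7.8
shaker 133 zmed 0.1281 circ [ 0.4648 -0.3133  0.0221] rect [ 0.4651 -0.3111] [0.0382 0.0409] 43.4
cutter 142 zmed 0.046 circ [ 0.5217 -0.3033  0.0464] rect [ 0.523  -0.2963] [0.0883 0.0509] 2.6
board 1347 zmed 0.0115 circ [ 0.5117 -0.3045  0.1528] rect [ 0.5103 -0.3063] [0.1921 0.2491] 9.2
top
ttable 6089 zmed 0.0709 circ [0.5684 0.0038 0.1153] rect [0.5681 0.0044] [0.2281 0.2276] 27.3
big 13917 zmed 0.0941 circ [ 0.1522 -0.3422  0.2169] rect [ 0.1559 -0.308 ] [0.3934 0.3059] 14.3
pan 783 zmed 0.0201 circ [0.4983 0.3126 0.1934] rect [0.4977 0.3125] [0.221  0.3203] 82.1
panfloor 10825 zmed 0.0045 circ [0.4992 0.3004 0.268 ] rect [0.5 0.3] [0.3599 0.3999] 90.0
jar 478 zmed 0.1159 circ [ 0.558  -0.3801  0.0303] rect [ 0.5581 -0.3803] [0.0584 0.0583] 23.2
tin 536 zmed 0.1239 circ [ 0.5321 -0.2186  0.0382] rect [ 0.5315 -0.2188] [0.0562 0.0562] 8.0
shaker 258 zmed 0.1287 circ [ 0.4615 -0.3126  0.0224] rect [ 0.4606 -0.3129] [0.0413 0.0407] 1.3
cutter 111 zmed 0.0466 circ [ 0.5396 -0.2953  0.0262] rect [ 0.5406 -0.295 ] [0.049  0.0511] 44.8
board 2679 zmed 0.0116 circ [ 0.5096 -0.3044  0.1537] rect [ 0.509  -0.3053] [0.1902 0.2497] 9.7
```

View pics/crop_top.png

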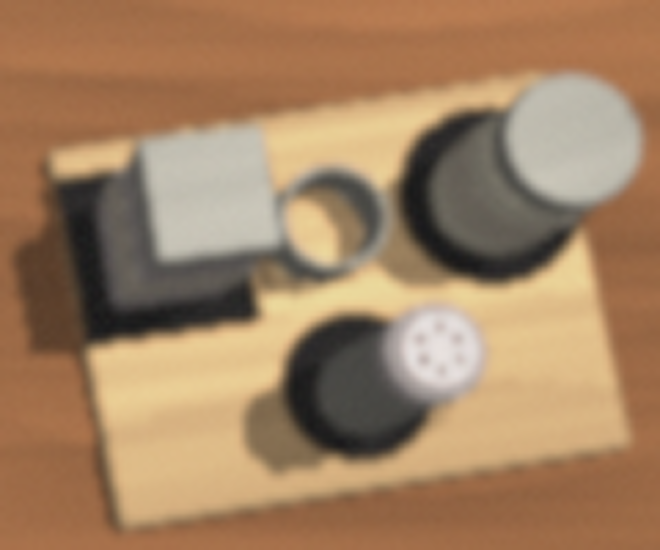

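View pics/crop_scene.png

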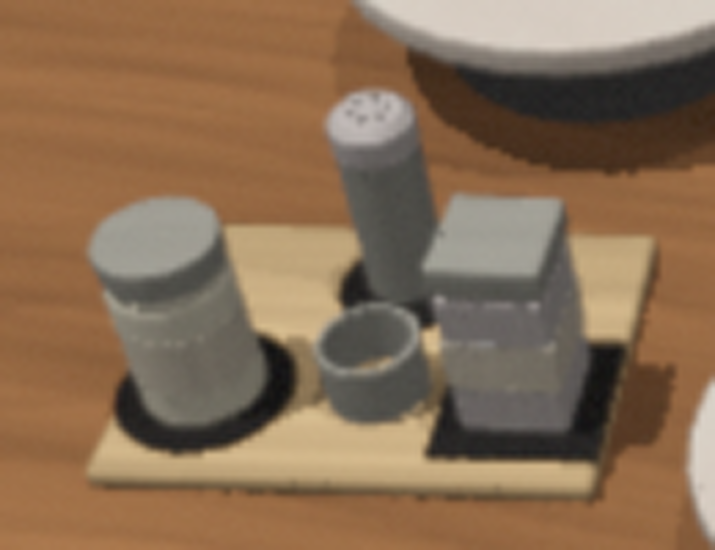

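Things that could be mistaken for the target (scene pixels):
- **Turntable:** (240,312) small or (136,247) large. I choose the small one, which measures 0.228 m across.
- **Cutter:** (214,207), the ring on the board, or the grey cup at (355,378). I choose the ring.
- **Shaker:** (190,208), slim steel with a perforated top, or the white bottle at (328,187). I choose the slim one.

The crops confirm these choices. Next is a helper that works out moves in tool axes and units.

```bash
cat > go.py <<'E'
import sys
from h import *
# usage: go.py x y z [jawdeg]
s=env.get_state(); M=rot(s['orientation']); p=np.array(s['tcp_pos'])
a=[float(v) for v in sys.argv[1:]]
jaw=np.degrees(np.arctan2(M[1,1],M[0,1]))
print('t %.2f'%s['clock'],'tcp',np.round(p,4),'jaw %.1f'%jaw,'tilt %.4f'%M[2,2],'gap %.4f'%s['finger_gap'],'F',np.round(s['wrist_force'],1))
if len(a)>=3:
    d=np.array(a[:3])-p
    if len(a)>3:
        t=(a[3]-jaw+90)%180-90; print('turn units %.2f'%(-t/5)); 
        M=R.from_euler('z',t,degrees=True).as_matrix()@M
    print('units',np.round(M.T@d/0.8,4))
E
python3 -m creep '{"hand":[85,85,85,85,85],"delta_pos":[[0,0,0],[0,0,0],[0,0,0],[0,0,0],[0,0,0]],"turn":[-1,-1,-1,-1,-1]}' 40
python3 -m creep '{"hand":[85,85,85,85,85],"delta_pos":[[0,0,0],[0,0,0],[0,0,0],[0,0,0],[0,0,0]],"turn":[-1,-0.6,0,0,0]}'
python3 go.py 0.4625 -0.3128 0.25 98.5
```

```text
clock: 2.42
tcp_pos: [0.2386, 0.5232, 0.2423]
orientation: [0.0, -0.006, 1.0, 0.0]
wrist_force: [-0.2, -0.3, 0.1]
finger_gap: 0.0845
clock: 2.83
tcp_pos: [0.2386, 0.5232, 0.2423]
orientation: [0.0, -0.073, 0.997, 0.0]
wrist_force: [0.4, 0.4, -0.3]
finger_gap: 0.0853
t 2.83 tcp [0.2386 0.5232 0.2423] jaw 98.4 tilt -1.0000 gap 0.0853 F [ 0.4  0.4 -0.3]
turn units -0.02
units [-0.1223 -1.0749 -0.0097]
```

```bash
python3 -m creep '{"hand":[85,85,85,85,85],"delta_pos":[[-0.0049,-0.043,-0.0004],[-0.0049,-0.043,-0.0004],[-0.0049,-0.043,-0.0004],[-0.0049,-0.043,-0.0004],[-0.0049,-0.043,-0.0004]],"turn":[0,0,0,0,0]}'
python3 -m creep '{"hand":[85,85,85,85,85],"delta_pos":[[-0.0049,-0.043,-0.0004],[-0.0049,-0.043,-0.0004],[-0.0049,-0.043,-0.0004],[-0.0049,-0.043,-0.0004],[-0.0049,-0.043,-0.0004]],"turn":[0,0,0,0,0]}'
python3 -m creep '{"hand":[85,85,85,85,85],"delta_pos":[[-0.0049,-0.043,-0.0004],[-0.0049,-0.043,-0.0004],[-0.0049,-0.043,-0.0004],[-0.0049,-0.043,-0.0004],[-0.0049,-0.043,-0.0004]],"turn":[0,0,0,0,0]}'
python3 -m creep '{"hand":[85,85,85,85,85],"delta_pos":[[-0.0049,-0.043,-0.0004],[-0.0049,-0.043,-0.0004],[-0.0049,-0.043,-0.0004],[-0.0049,-0.043,-0.0004],[-0.0049,-0.043,-0.0004]],"turn":[0,0,0,0,0]}'
python3 -m creep '{"hand":[85,85,85,85,85],"delta_pos":[[-0.0049,-0.043,-0.0004],[-0.0049,-0.043,-0.0004],[-0.0049,-0.043,-0.0004],[-0.0049,-0.043,-0.0004],[-0.0049,-0.043,-0.0004]],"turn":[0,0,0,0,0]}'
python3 go.py 0.4625 -0.3128 0.106 98.5
python3 - <<'E'
from h import *
np.set_printoptions(precision=4,suppress=True)
c=cam('wrist','w1.png'); print(c['origin'],c['orientation'])
P=cloud(c); np.save('wrist.npy',P)
for nm,a in dict(jar=(.5,.65,-.42,-.33,.11,.122),tin=(.45,.62,-.27,-.14,.118,.13),shaker=(.4,.52,-.36,-.26,.126,.136),cutter=(.50,.58,-.34,-.26,.044,.052)).items():
    m=(P[...,0]>a[0])&(P[...,0]<a[1])&(P[...,1]>a[2])&(P[...,1]<a[3])&(P[...,2]>a[4])&(P[...,2]<a[5]); p=P[m]
    if len(p)<5: print(nm,len(p)); continue
    (cx,cy),r=cv2.minEnclosingCircle(p[:,:2].astype(np.float32)); rr=cv2.minAreaRect(p[:,:2].astype(np.float32))
    print(nm,len(p),np.median(p[:,2]),np.round([cx,cy,r],4),np.round(rr[0],4),np.round(rr[1],4),rr[2])
E
```

```text
clock: 3.25
tcp_pos: [0.2834, 0.3546, 0.2439]
orientation: [0.0, -0.074, 0.997, 0.0]
wrist_force: [1.2, -0.6, 0.4]
finger_gap: 0.0852
clock: 3.67
tcp_pos: [0.3282, 0.1873, 0.2458]
orientation: [0.001, -0.074, 0.997, 0.0]
wrist_force: [1.1, -0.3, -0.0]
finger_gap: 0.0848
clock: 4.08
tcp_pos: [0.373, 0.0198, 0.2475]
orientation: [0.001, -0.073, 0.997, -0.0]
wrist_force: [0.8, -0.7, 0.9]
finger_gap: 0.0849
clock: 4.5
tcp_pos: [0.4178, -0.1476, 0.2489]
orientation: [0.0, -0.073, 0.997, -0.0]
wrist_force: [1.0, 0.4, 0.1]
finger_gap: 0.0848
clock: 4.92
tcp_pos: [0.4626, -0.3147, 0.2503]
orientation: [0.0, -0.073, 0.997, -0.0]
wrist_force: [0.1, 0.2, 0.5]
finger_gap: 0.0851
t 4.92 tcp [ 0.4626 -0.3147  0.2503] jaw 98.4 tilt -1.0000 gap 0.0851 F [0.1 0.2 0.5]
turn units -0.02
units [-0.0002  0.0024  0.1803]
[ 0.3879 -0.3247  0.3815] [0.0984 0.646  0.7484 0.114 ]
jar 1807 0.11542341774883719 [ 0.5575 -0.3815  0.0301] [ 0.5549 -0.3749] [0.0592 0.0454] 21.254295349121094
tin 2016 0.12338916700963592 [ 0.5309 -0.2205  0.0379] [ 0.5311 -0.2208] [0.0559 0.0555] 7.33793306350708
shaker 1498 0.12884539499822523 [ 0.4608 -0.3147  0.0201] [ 0.4607 -0.3146] [0.0385 0.0377] 86.62323760986328
cutter 422 0.04722446194814975 [ 0.5398 -0.2967  0.0262] [ 0.5399 -0.2964] [0.0519 0.05  ] 7.40883207321167
```

View pics/w1.png

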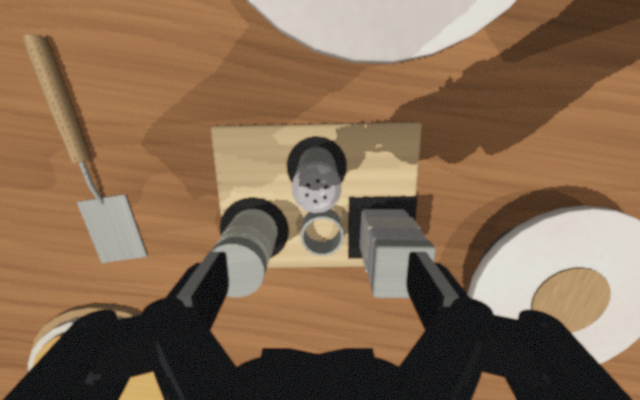

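The wrist view shows the shaker at (190,317), the jar at (255,245), the tin at (255,395) and the cutter at (232,323). The fits agree with the other cameras to about 2 mm, so I'll pick the shaker.

```bash
python3 -m creep '{"hand":[85,85,85,85,85],"delta_pos":[[0.0018,0.0012,0.02],[0,0,0.02],[0,0,0.02],[0,0,0.02],[0,0,0.02]],"turn":[0,0,0,0,0]}' 40
python3 -m creep '{"hand":[85,85,85,85,85],"delta_pos":[[0,0,0.02],[0,0,0.02],[0,0,0.02],[0,0,0.018],[0,0,0.01]],"turn":[0,0,0,0,0]}'
python3 -m creep '{"hand":[40,40,40,40,40],"delta_pos":[[0,0,0],[0,0,0],[0,0,0],[0,0,0],[0,0,0]],"turn":[0,0,0,0,0]}'
python3 -m creep '{"hand":[30,30,30,30,30],"delta_pos":[[0,0,0],[0,0,0],[0,0,0],[0,0,0],[0,0,0]],"turn":[0,0,0,0,0]}'
python3 go.py .409 .324 .25
```

```text
clock: 5.38
tcp_pos: [0.4608, -0.3121, 0.1695]
orientation: [0.0, -0.073, 0.997, 0.0]
wrist_force: [0.2, 0.4, 0.2]
finger_gap: 0.0849
clock: 5.8
tcp_pos: [0.4601, -0.3113, 0.0981]
orientation: [-0.001, -0.074, 0.997, 0.001]
wrist_force: [0.1, 0.5, -0.7]
finger_gap: 0.0851
clock: 6.22
tcp_pos: [0.4617, -0.313, 0.1012]
orientation: [0.001, -0.074, 0.997, -0.001]
wrist_force: [0.2, -0.7, 1.4]
finger_gap: 0.0432
clock: 6.63
tcp_pos: [0.4617, -0.313, 0.1011]
orientation: [0.001, -0.074, 0.997, -0.001]
wrist_force: [-0.1, -1.1, 6.5]
finger_gap: 0.0434
t 6.63 tcp [ 0.4617 -0.313   0.1011] jaw 98.5 tilt -1.0000 gap 0.0434 F [-0.1 -1.1  6.5]
units [-0.0526  0.7969 -0.1878]
```

```bash
python3 -m creep '{"hand":[30,30,30,30,30],"delta_pos":[[0,0,-0.015],[0,0,-0.03],[0,0,-0.04],[0,0,-0.04],[0,0,-0.04]],"turn":[0,0,0,0,0]}'
python3 -m creep '{"hand":[30,30,30,30,30],"delta_pos":[[0,0,-0.023],[0,0.01,0],[0,0.025,0],[-0.003,0.04,0],[-0.003,0.04,0]],"turn":[0,0,0,0,0]}'
python3 -m creep '{"hand":[30,30,30,30,30],"delta_pos":[[-0.003,0.04,0],[-0.003,0.04,0],[-0.003,0.04,0],[-0.003,0.04,0],[-0.003,0.04,0]],"turn":[0,0,0,0,0]}'
python3 -m creep '{"hand":[30,30,30,30,30],"delta_pos":[[-0.003,0.04,0],[-0.003,0.04,0],[-0.003,0.04,0],[-0.003,0.04,0],[-0.003,0.04,0]],"turn":[0,0,0,0,0]}'
python3 -m creep '{"hand":[30,30,30,30,30],"delta_pos":[[-0.003,0.04,0],[-0.003,0.04,0],[-0.003,0.04,0],[-0.003,0.04,0],[-0.003,0.03,0]],"turn":[0,0,0,0,0]}'
python3 -m creep '{"hand":[30,30,30,30,30],"delta_pos":[[0,0.02,0],[0,0.012,0],[0,0,0],[0,0,0],[0,0,0]],"turn":[0,0,0,0,0]}'
python3 go.py .409 .324 .0895
python3 - <<'E'
from h import *
cam('scene','s2.png')
E
```

```text
clock: 7.05
tcp_pos: [0.4602, -0.3113, 0.2324]
orientation: [-0.001, -0.074, 0.997, 0.001]
wrist_force: [0.6, -0.4, -1.8]
finger_gap: 0.0434
clock: 7.47
tcp_pos: [0.4508, -0.219, 0.2483]
orientation: [-0.001, -0.073, 0.997, 0.001]
wrist_force: [0.3, 0.7, -1.5]
finger_gap: 0.0432
clock: 7.88
tcp_pos: [0.4386, -0.0582, 0.2485]
orientation: [-0.001, -0.074, 0.997, 0.001]
wrist_force: [0.8, 0.3, -1.0]
finger_gap: 0.0438
clock: 8.3
tcp_pos: [0.4266, 0.1014, 0.2486]
orientation: [-0.001, -0.074, 0.997, 0.0]
wrist_force: [0.3, 0.2, -2.3]
finger_gap: 0.0439
clock: 8.72
tcp_pos: [0.4159, 0.2538, 0.2485]
orientation: [-0.002, -0.075, 0.997, -0.0]
wrist_force: [-0.1, -0.3, -0.9]
finger_gap: 0.0433
clock: 9.13
tcp_pos: [0.4138, 0.2761, 0.2497]
orientation: [-0.001, -0.074, 0.997, -0.0]
wrist_force: [1.0, -0.2, -0.8]
finger_gap: 0.0431
t 9.13 tcp [0.4138 0.2761 0.2497] jaw 98.4 tilt -1.0000 gap 0.0431 F [ 1.  -0.2 -0.8]
units [-0.0031  0.0603  0.2003]
```

View pics/s2.png

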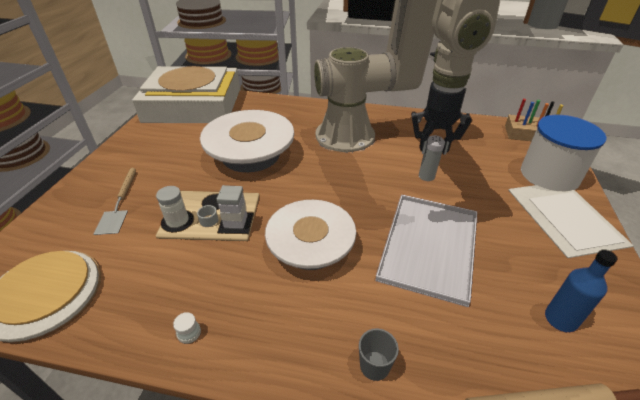

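The shaker hangs upright in the gripper at (155,432), just short of the pan slot. I'll finish the shift and lower it.

```bash
python3 -m creep '{"hand":[30,30,30,30,30],"delta_pos":[[-0.001,0.02,0],[-0.001,0.03,0],[-0.001,0.01,0.01],[0,0,0.025],[0,0,0.03]],"turn":[0,0,0,0,0]}'
python3 -m creep '{"hand":[30,30,30,30,30],"delta_pos":[[0,0,0.03],[0,0,0.03],[0,0,0.03],[0,0,0.02],[0,0,0.012]],"turn":[0,0,0,0,0]}'
python3 -m creep '{"hand":[30,30,30,30,30],"delta_pos":[[0,0,0.006],[0,0,0.003],[0,0,0],[0,0,0],[0,0,0]],"turn":[0,0,0,0,0]}'
python3 go.py .409 .324 .0895
```

```text
clock: 9.6
tcp_pos: [0.4108, 0.325, 0.1988]
orientation: [0.002, -0.074, 0.997, 0.001]
wrist_force: [0.6, 0.6, -2.4]
finger_gap: 0.0435
clock: 10.02
tcp_pos: [0.4083, 0.3229, 0.0981]
orientation: [-0.002, -0.073, 0.997, -0.001]
wrist_force: [0.4, 0.2, -2.3]
finger_gap: 0.0433
clock: 10.43
tcp_pos: [0.4103, 0.3252, 0.0946]
orientation: [0.001, -0.074, 0.997, 0.0]
wrist_force: [-0.1, -0.1, -0.4]
finger_gap: 0.043
t 10.43 tcp [0.4103 0.3252 0.0946] jaw 98.5 tilt -1.0000 gap 0.0430 F [-0.1 -0.1 -0.4]
units [ 0.0019 -0.0013  0.0064]
```

```bash
python3 -m creep '{"hand":[30,30,30,30,30],"delta_pos":[[0,0,0.003],[0,0,0.0025],[0,0,0.0012],[0,0,0],[0,0,0]],"turn":[0,0,0,0,0]}'
python3 -m creep '{"hand":[50,60,70,85,85],"delta_pos":[[0,0,0],[0,0,0],[0,0,0],[0,0,0],[0,0,0]],"turn":[0,0,0,0,0]}'
python3 -m creep '{"hand":[85,85,85,85,85],"delta_pos":[[0,0,-0.005],[0,0,-0.02],[0,0,-0.03],[0,0,-0.04],[0,0,-0.04]],"turn":[0,0,0,0,0]}'
python3 -m creep '{"hand":[85,85,85,85,85],"delta_pos":[[0,0,-0.04],[0,0,-0.025],[0,0,0],[0,0,0],[0,0,0]],"turn":[0,0,0,0,0]}'
python3 go.py .5316 -.2196 .25 98
```

```text
clock: 10.85
tcp_pos: [0.4101, 0.3251, 0.0891]
orientation: [0.001, -0.074, 0.997, 0.0]
wrist_force: [-1.2, -0.6, 5.4]
finger_gap: 0.043
clock: 11.27
tcp_pos: [0.4094, 0.3248, 0.0879]
orientation: [-0.0, -0.074, 0.997, -0.0]
wrist_force: [0.0, 0.5, -0.1]
finger_gap: 0.085
clock: 11.68
tcp_pos: [0.4088, 0.3244, 0.1969]
orientation: [-0.001, -0.074, 0.997, -0.0]
wrist_force: [0.6, 0.7, 1.1]
finger_gap: 0.085
clock: 12.1
tcp_pos: [0.4092, 0.3246, 0.2475]
orientation: [-0.0, -0.074, 0.997, -0.0]
wrist_force: [-0.2, 0.4, 0.3]
finger_gap: 0.0853
t 12.10 tcp [0.4092 0.3246 0.2475] jaw 98.5 tilt -1.0000 gap 0.0853 F [-0.2  0.4  0.3]
turn units 0.10
units [-0.0569 -0.695  -0.003 ]
```

```bash
python3 -m creep '{"hand":[85,85,85,85,85],"delta_pos":[[0,-0.02,-0.003],[-0.0036,-0.04,0],[-0.0036,-0.04,0],[-0.0036,-0.04,0],[-0.0036,-0.04,0]],"turn":[0.1,0,0,0,0]}'
python3 -m creep '{"hand":[85,85,85,85,85],"delta_pos":[[-0.0036,-0.04,0],[-0.0036,-0.04,0],[-0.0036,-0.04,0],[-0.0036,-0.04,0],[-0.0036,-0.04,0]],"turn":[0,0,0,0,0]}'
python3 -m creep '{"hand":[85,85,85,85,85],"delta_pos":[[-0.0036,-0.04,0],[-0.0036,-0.04,0],[-0.0036,-0.04,0],[-0.0036,-0.04,0],[-0.0036,-0.04,0]],"turn":[0,0,0,0,0]}'
python3 -m creep '{"hand":[85,85,85,85,85],"delta_pos":[[-0.0036,-0.04,0],[-0.0036,-0.04,0],[0,-0.025,0],[0,-0.01,0],[0,0,0]],"turn":[0,0,0,0,0]}'
python3 -m creep '{"hand":[85,85,85,85,85],"delta_pos":[[0,0,0.01],[0,0,0.02],[0,0,0.02],[0,0,0.02],[0,0,0]],"turn":[0,0,0,0,0]}'
python3 go.py .5316 -.2196 .096 98
```

```text
clock: 12.52
tcp_pos: [0.44, 0.1824, 0.2487]
orientation: [-0.002, -0.07, 0.998, -0.0]
wrist_force: [0.6, 0.3, 0.5]
finger_gap: 0.085
clock: 12.93
tcp_pos: [0.4766, 0.026, 0.2488]
orientation: [-0.002, -0.07, 0.998, 0.0]
wrist_force: [0.9, 0.1, -0.9]
finger_gap: 0.085
clock: 13.35
tcp_pos: [0.5132, -0.1303, 0.2486]
orientation: [-0.001, -0.07, 0.998, 0.001]
wrist_force: [0.5, -0.0, 0.3]
finger_gap: 0.0852
clock: 13.77
tcp_pos: [0.5319, -0.2208, 0.2483]
orientation: [-0.001, -0.068, 0.998, 0.001]
wrist_force: [0.0, -0.1, 0.1]
finger_gap: 0.0849
clock: 14.18
tcp_pos: [0.5303, -0.2163, 0.1906]
orientation: [-0.003, -0.071, 0.997, 0.002]
wrist_force: [-0.1, 1.0, 0.4]
finger_gap: 0.085
t 14.18 tcp [ 0.5303 -0.2163  0.1906] jaw 98.1 tilt -1.0000 gap 0.0850 F [-0.1  1.   0.4]
turn units 0.02
units [-0.0017 -0.0049  0.1182]
```

```bash
python3 -m creep '{"hand":[85,85,85,85,85],"delta_pos":[[0,0,0.025],[0,0,0.025],[0,0,0.025],[0,0,0.02],[0,0,0.01]],"turn":[0,0,0,0,0]}'
python3 -m creep '{"hand":[85,85,85,85,85],"delta_pos":[[0,0,0.008],[0,0,0.003],[0,0,0],[0,0,0],[0,0,0]],"turn":[0,0,0,0,0]}'
python3 go.py .5316 -.2196 .096 98
```

```text
clock: 14.6
tcp_pos: [0.5314, -0.2173, 0.1088]
orientation: [-0.001, -0.07, 0.998, 0.001]
wrist_force: [1.0, 0.1, -0.6]
finger_gap: 0.085
clock: 15.02
tcp_pos: [0.5332, -0.2196, 0.1028]
orientation: [0.001, -0.07, 0.998, -0.0]
wrist_force: [-0.2, -0.4, 0.2]
finger_gap: 0.085
t 15.02 tcp [ 0.5332 -0.2196  0.1028] jaw 98.0 tilt -1.0000 gap 0.0850 F [-0.2 -0.4  0.2]
turn units -0.00
units [0.002  0.0003 0.0085]
```

```bash
python3 -m creep '{"hand":[85,85,85,85,85],"delta_pos":[[0.002,0,0.004],[0,0,0.003],[0,0,0],[0,0,0],[0,0,0]],"turn":[0,0,0,0,0]}'
python3 -m creep '{"hand":[60,50,40,40,40],"delta_pos":[[0,0,0],[0,0,0],[0,0,0],[0,0,0],[0,0,0]],"turn":[0,0,0,0,0]}' 45
python3 -m creep '{"hand":[40,40,40,40,40],"delta_pos":[[0,0,0],[0,0,0],[0,0,0],[0,0,0],[0,0,0]],"turn":[0,0,0,0,0]}'
python3 go.py .498 .312 .25
```

```text
clock: 15.43
tcp_pos: [0.5309, -0.2196, 0.0961]
orientation: [-0.0, -0.07, 0.998, 0.0]
wrist_force: [0.3, -0.7, -0.3]
finger_gap: 0.085
clock: 15.85
tcp_pos: [0.5313, -0.2199, 0.0964]
orientation: [0.0, -0.07, 0.998, -0.0]
wrist_force: [-0.4, -1.5, 1.4]
finger_gap: 0.0555
clock: 16.27
tcp_pos: [0.5313, -0.2199, 0.0964]
orientation: [0.0, -0.07, 0.998, -0.0]
wrist_force: [-0.3, -2.3, 3.3]
finger_gap: 0.0554
t 16.27 tcp [ 0.5313 -0.2199  0.0964] jaw 98.0 tilt -1.0000 gap 0.0554 F [-0.3 -2.3  3.3]
units [-0.0513  0.6641 -0.1924]
```

```bash
python3 -m creep '{"hand":[40,40,40,40,40],"delta_pos":[[0,0,-0.02],[0,0,-0.03],[0,0,-0.04],[0,0,-0.04],[0,0,-0.04]],"turn":[0,0,0,0,0]}'
python3 -m creep '{"hand":[40,40,40,40,40],"delta_pos":[[0,0,-0.022],[0,0.01,0],[0,0.025,0],[-0.0034,0.04,0],[-0.0034,0.04,0]],"turn":[0,0,0,0,0]}'
python3 -m creep '{"hand":[40,40,40,40,40],"delta_pos":[[-0.0034,0.04,0],[-0.0034,0.04,0],[-0.0034,0.04,0],[-0.0034,0.04,0],[-0.0034,0.04,0]],"turn":[0,0,0,0,0]}'
python3 -m creep '{"hand":[40,40,40,40,40],"delta_pos":[[-0.0034,0.04,0],[-0.0034,0.04,0],[-0.0034,0.04,0],[-0.0034,0.04,0],[-0.0034,0.04,0]],"turn":[0,0,0,0,0]}'
python3 -m creep '{"hand":[40,40,40,40,40],"delta_pos":[[-0.0034,0.04,0],[-0.0034,0.04,0],[-0.0034,0.04,0],[0,0.025,0],[0,0.01,0]],"turn":[0,0,0,0,0]}'
python3 -m creep '{"hand":[40,40,40,40,40],"delta_pos":[[0,0,0],[0,0,0],[0,0,0],[0,0,0],[0,0,0]],"turn":[0,0,0,0,0]}'
python3 go.py .498 .312 .085
python3 - <<'E'
from h import *
cam('scene','s3.png')
E
```

```text
clock: 16.68
tcp_pos: [0.5299, -0.2184, 0.2321]
orientation: [-0.001, -0.07, 0.998, 0.001]
wrist_force: [1.2, -0.3, -2.7]
finger_gap: 0.0555
clock: 17.1
tcp_pos: [0.522, -0.1262, 0.2471]
orientation: [-0.002, -0.069, 0.998, 0.001]
wrist_force: [1.1, 0.6, -1.9]
finger_gap: 0.0557
clock: 17.52
tcp_pos: [0.5126, 0.035, 0.2473]
orientation: [-0.002, -0.07, 0.998, 0.001]
wrist_force: [1.2, -0.1, -2.4]
finger_gap: 0.0555
clock: 17.93
tcp_pos: [0.5037, 0.1949, 0.2472]
orientation: [-0.002, -0.07, 0.998, 0.0]
wrist_force: [0.4, 0.3, -2.5]
finger_gap: 0.0558
clock: 18.35
tcp_pos: [0.4943, 0.3197, 0.2468]
orientation: [-0.002, -0.072, 0.997, -0.0]
wrist_force: [-0.4, 0.1, -2.3]
finger_gap: 0.0552
clock: 18.77
tcp_pos: [0.4972, 0.3157, 0.2498]
orientation: [0.0, -0.069, 0.998, -0.0]
wrist_force: [-0.0, 0.3, -1.9]
finger_gap: 0.0556
t 18.77 tcp [0.4972 0.3157 0.2498] jaw 97.9 tilt -1.0000 gap 0.0556 F [-0.   0.3 -1.9]
units [-0.0004 -0.0047  0.206 ]
```

View pics/s3.png

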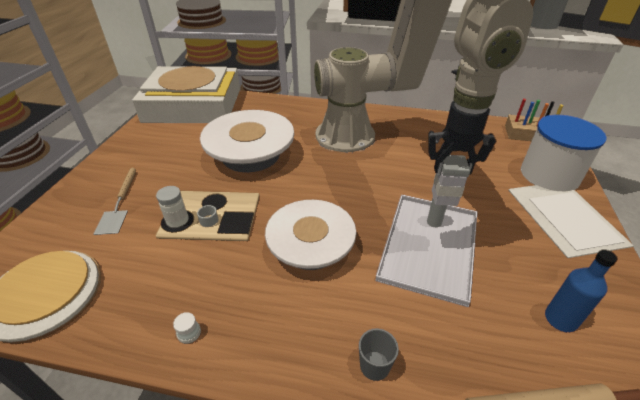

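The shaker stands upright in the pan at (213,437) and the tin is held above the middle slot. Next I lower the tin.

```bash
python3 -m creep '{"hand":[40,40,40,40,40],"delta_pos":[[0,-0.004,0.02],[0,0,0.03],[0,0,0.03],[0,0,0.03],[0,0,0.03]],"turn":[0,0,0,0,0]}'
python3 -m creep '{"hand":[40,40,40,40,40],"delta_pos":[[0,0,0.025],[0,0,0.02],[0,0,0.01],[0,0,0.004],[0,0,0]],"turn":[0,0,0,0,0]}'
python3 -m creep '{"hand":[40,40,40,40,40],"delta_pos":[[0,0,0.002],[0,0,0.002],[0,0,0],[0,0,0],[0,0,0]],"turn":[0,0,0,0,0]}'
python3 go.py .498 .312 .0847
```

```text
clock: 19.23
tcp_pos: [0.4977, 0.3131, 0.1372]
orientation: [0.001, -0.069, 0.998, 0.0]
wrist_force: [0.6, -0.4, -2.6]
finger_gap: 0.0552
clock: 19.65
tcp_pos: [0.4973, 0.3133, 0.0903]
orientation: [-0.0, -0.069, 0.998, -0.0]
wrist_force: [0.1, 0.3, -1.3]
finger_gap: 0.0557
clock: 20.07
tcp_pos: [0.4976, 0.3139, 0.0879]
orientation: [0.0, -0.07, 0.998, 0.0]
wrist_force: [-0.2, 1.5, -1.3]
finger_gap: 0.0556
t 20.07 tcp [0.4976 0.3139 0.0879] jaw 98.0 tilt -1.0000 gap 0.0556 F [-0.2  1.5 -1.3]
units [-0.0002 -0.0024  0.004 ]
```

```bash
python3 -m creep '{"hand":[40,40,40,40,40],"delta_pos":[[0,0,0.003],[0,0,0.0015],[0,0,0],[0,0,0],[0,0,0]],"turn":[0,0,0,0,0]}'
python3 -m creep '{"hand":[60,65,70,85,85],"delta_pos":[[0,0,0],[0,0,0],[0,0,0],[0,0,0],[0,0,0]],"turn":[0,0,0,0,0]}'
python3 -m creep '{"hand":[85,85,85,85,85],"delta_pos":[[0,0,-0.005],[0,0,-0.02],[0,0,-0.03],[0,0,-0.04],[0,0,-0.04]],"turn":[0,0,0,0,0]}'
python3 -m creep '{"hand":[85,85,85,85,85],"delta_pos":[[0,0,-0.04],[0,0,-0.03],[0,0,0],[0,0,0],[0,0,0]],"turn":[0,0,0,0,0]}'
python3 go.py .558 -.381 .25 98
```

```text
clock: 20.48
tcp_pos: [0.4976, 0.3139, 0.0844]
orientation: [0.0, -0.07, 0.998, 0.0]
wrist_force: [-1.2, -1.1, 4.2]
finger_gap: 0.0556
clock: 20.9
tcp_pos: [0.4973, 0.3137, 0.0835]
orientation: [-0.0, -0.07, 0.998, 0.0]
wrist_force: [0.5, 0.1, 0.6]
finger_gap: 0.0851
clock: 21.32
tcp_pos: [0.4966, 0.3134, 0.1925]
orientation: [-0.001, -0.07, 0.998, -0.0]
wrist_force: [0.6, -0.2, 0.2]
finger_gap: 0.0852
clock: 21.73
tcp_pos: [0.497, 0.3136, 0.2473]
orientation: [-0.0, -0.07, 0.998, -0.0]
wrist_force: [-0.9, -0.8, -0.3]
finger_gap: 0.0851
t 21.73 tcp [0.497  0.3136 0.2473] jaw 98.0 tilt -1.0000 gap 0.0851 F [-0.9 -0.8 -0.3]
turn units -0.00
units [ 0.0454 -0.8704 -0.0033]
```

```bash
python3 -m creep '{"hand":[85,85,85,85,85],"delta_pos":[[0,-0.02,-0.003],[0.0023,-0.04,0],[0.0023,-0.04,0],[0.0023,-0.04,0],[0.0023,-0.04,0]],"turn":[0,0,0,0,0]}'
python3 -m creep '{"hand":[85,85,85,85,85],"delta_pos":[[0.0023,-0.04,0],[0.0023,-0.04,0],[0.0023,-0.04,0],[0.0023,-0.04,0],[0.0023,-0.04,0]],"turn":[0,0,0,0,0]}'
python3 -m creep '{"hand":[85,85,85,85,85],"delta_pos":[[0.0023,-0.04,0],[0.0023,-0.04,0],[0.0023,-0.04,0],[0.0023,-0.04,0],[0.0023,-0.04,0]],"turn":[0,0,0,0,0]}'
python3 -m creep '{"hand":[85,85,85,85,85],"delta_pos":[[0.0023,-0.04,0],[0.0023,-0.04,0],[0.0023,-0.04,0],[0.0023,-0.04,0],[0.0023,-0.04,0]],"turn":[0,0,0,0,0]}'
python3 -m creep '{"hand":[85,85,85,85,85],"delta_pos":[[0.0023,-0.04,0],[0,-0.035,0],[0,-0.015,0],[0,0,0],[0,0,0]],"turn":[0,0,0,0,0]}'
python3 -m creep '{"hand":[85,85,85,85,85],"delta_pos":[[0,0,0.01],[0,0,0.02],[0,0,0.02],[0,0,0.01],[0,0,0]],"turn":[0,0,0,0,0]}'
python3 go.py .558 -.381 .088 98
```

```text
clock: 22.15
tcp_pos: [0.5088, 0.1688, 0.2481]
orientation: [-0.002, -0.07, 0.998, -0.0]
wrist_force: [1.9, 0.6, 0.6]
finger_gap: 0.0852
clock: 22.57
tcp_pos: [0.522, 0.009, 0.2482]
orientation: [-0.002, -0.07, 0.998, 0.0]
wrist_force: [-0.8, -0.0, -0.5]
finger_gap: 0.0848
clock: 22.98
tcp_pos: [0.5352, -0.1505, 0.2481]
orientation: [-0.001, -0.07, 0.998, 0.001]
wrist_force: [0.2, -0.0, 0.2]
finger_gap: 0.0849
clock: 23.4
tcp_pos: [0.5485, -0.3101, 0.2478]
orientation: [-0.001, -0.07, 0.998, 0.001]
wrist_force: [0.9, 0.4, 0.4]
finger_gap: 0.085
clock: 23.82
tcp_pos: [0.5567, -0.3806, 0.2476]
orientation: [-0.001, -0.069, 0.998, 0.002]
wrist_force: [0.9, 1.0, -0.5]
finger_gap: 0.0849
clock: 24.23
tcp_pos: [0.5565, -0.3782, 0.1994]
orientation: [-0.002, -0.07, 0.998, 0.002]
wrist_force: [0.1, 0.0, -0.4]
finger_gap: 0.0849
t 24.23 tcp [ 0.5565 -0.3782  0.1994] jaw 98.1 tilt -1.0000 gap 0.0849 F [ 0.1  0.  -0.4]
turn units 0.01
units [-0.0017 -0.0042  0.1392]
```

```bash
python3 -m creep '{"hand":[85,85,85,85,85],"delta_pos":[[0,0,0.025],[0,0,0.025],[0,0,0.025],[0,0,0.025],[0,0,0.015]],"turn":[0,0,0,0,0]}'
python3 -m creep '{"hand":[85,85,85,85,85],"delta_pos":[[0,0,0.012],[0,0,0.006],[0,0,0],[0,0,0],[0,0,0]],"turn":[0,0,0,0,0]}'
python3 go.py .558 -.381 .088 98
```

```text
clock: 24.65
tcp_pos: [0.5572, -0.3793, 0.1087]
orientation: [-0.001, -0.07, 0.998, 0.001]
wrist_force: [-0.6, -0.3, -0.9]
finger_gap: 0.0848
clock: 25.07
tcp_pos: [0.5583, -0.3811, 0.0971]
orientation: [0.001, -0.07, 0.998, -0.001]
wrist_force: [-1.0, -0.1, 0.3]
finger_gap: 0.0854
t 25.07 tcp [ 0.5583 -0.3811  0.0971] jaw 98.0 tilt -1.0000 gap 0.0854 F [-1.  -0.1  0.3]
turn units -0.00
units [0.0003 0.0002 0.0113]
```

```bash
python3 -m creep '{"hand":[85,85,85,85,85],"delta_pos":[[0,0,0.006],[0,0,0.005],[0,0,0],[0,0,0],[0,0,0]],"turn":[0,0,0,0,0]}'
python3 -m creep '{"hand":[60,50,45,45,45],"delta_pos":[[0,0,0],[0,0,0],[0,0,0],[0,0,0],[0,0,0]],"turn":[0,0,0,0,0]}' 45
python3 -m creep '{"hand":[45,45,45,45,45],"delta_pos":[[0,0,0],[0,0,0],[0,0,0],[0,0,0],[0,0,0]],"turn":[0,0,0,0,0]}'
python3 go.py .588 .300 .25
python3 -m creep '{"hand":[45,45,45,45,45],"delta_pos":[[0,0,-0.02],[0,0,-0.03],[0,0,-0.04],[0,0,-0.04],[0,0,-0.04]],"turn":[0,0,0,0,0]}'
python3 go.py .588 .300 .25
```

```text
clock: 25.48
tcp_pos: [0.5575, -0.3806, 0.0868]
orientation: [-0.0, -0.07, 0.998, 0.0]
wrist_force: [-0.4, -0.1, 0.7]
finger_gap: 0.0849
clock: 25.9
tcp_pos: [0.5579, -0.3813, 0.0875]
orientation: [0.0, -0.07, 0.998, -0.001]
wrist_force: [-0.4, -1.4, 3.2]
finger_gap: 0.0594
clock: 26.32
tcp_pos: [0.558, -0.3813, 0.0875]
orientation: [0.0, -0.07, 0.998, -0.001]
wrist_force: [0.0, -3.9, 5.5]
finger_gap: 0.0588
t 26.32 tcp [ 0.558  -0.3813  0.0875] jaw 98.0 tilt -1.0000 gap 0.0588 F [ 0.  -3.9  5.5]
units [-0.1556  0.8378 -0.2042]
clock: 26.73
tcp_pos: [0.5564, -0.3787, 0.2215]
orientation: [-0.002, -0.07, 0.998, 0.003]
wrist_force: [1.3, -0.4, -3.4]
finger_gap: 0.0591
t 26.73 tcp [ 0.5564 -0.3787  0.2215] jaw 98.0 tilt -1.0000 gap 0.0591 F [ 1.3 -0.4 -3.4]
units [-0.1574  0.8347 -0.0314]
```

```bash
python3 -m creep '{"hand":[45,45,45,45,45],"delta_pos":[[0,0,-0.03],[0,0.01,-0.003],[0,0.025,0],[-0.0082,0.04,0],[-0.0082,0.04,0]],"turn":[0,0,0,0,0]}'
python3 -m creep '{"hand":[45,45,45,45,45],"delta_pos":[[-0.0082,0.04,0],[-0.0082,0.04,0],[-0.0082,0.04,0],[-0.0082,0.04,0],[-0.0082,0.04,0]],"turn":[0,0,0,0,0]}'
python3 -m creep '{"hand":[45,45,45,45,45],"delta_pos":[[-0.0082,0.04,0],[-0.0082,0.04,0],[-0.0082,0.04,0],[-0.0082,0.04,0],[-0.0082,0.04,0]],"turn":[0,0,0,0,0]}'
python3 -m creep '{"hand":[45,45,45,45,45],"delta_pos":[[-0.0082,0.04,0],[-0.0082,0.04,0],[-0.0082,0.04,0],[-0.0082,0.04,0],[-0.0082,0.04,0]],"turn":[0,0,0,0,0]}'
python3 -m creep '{"hand":[45,45,45,45,45],"delta_pos":[[-0.0082,0.04,0],[-0.0082,0.04,0],[0,0.03,0],[0,0.012,0],[0,0,0]],"turn":[0,0,0,0,0]}'
python3 -m creep '{"hand":[45,45,45,45,45],"delta_pos":[[0,0,0],[0,0,0],[0,0,0],[0,0,0],[0,0,0]],"turn":[0,0,0,0,0]}'
python3 go.py .588 .300 .076
```

```text
clock: 27.15
tcp_pos: [0.5561, -0.2857, 0.2456]
orientation: [-0.002, -0.069, 0.998, 0.002]
wrist_force: [1.3, 1.6, -3.8]
finger_gap: 0.0592
clock: 27.57
tcp_pos: [0.5659, -0.1215, 0.2458]
orientation: [-0.003, -0.07, 0.998, 0.002]
wrist_force: [0.8, -0.5, -3.9]
finger_gap: 0.0592
clock: 27.98
tcp_pos: [0.5758, 0.0409, 0.2459]
orientation: [-0.003, -0.07, 0.998, 0.001]
wrist_force: [0.5, -0.4, -5.0]
finger_gap: 0.059
clock: 28.4
tcp_pos: [0.5859, 0.2034, 0.2458]
orientation: [-0.003, -0.07, 0.998, 0.0]
wrist_force: [0.0, 0.4, -3.9]
finger_gap: 0.0594
clock: 28.82
tcp_pos: [0.5852, 0.3024, 0.2457]
orientation: [-0.003, -0.072, 0.997, -0.0]
wrist_force: [0.2, 0.2, -4.3]
finger_gap: 0.0592
clock: 29.23
tcp_pos: [0.5882, 0.2987, 0.2495]
orientation: [0.0, -0.069, 0.998, 0.0]
wrist_force: [0.5, 0.4, -3.0]
finger_gap: 0.0592
t 29.23 tcp [0.5882 0.2987 0.2495] jaw 97.9 tilt -1.0000 gap 0.0592 F [ 0.5  0.4 -3. ]
units [1.000e-04 1.600e-03 2.169e-01]
```

```bash
python3 -m creep '{"hand":[45,45,45,45,45],"delta_pos":[[0,0,0.02],[0,0,0.03],[0,0,0.03],[0,0,0.03],[0,0,0.03]],"turn":[0,0,0,0,0]}'
python3 -m creep '{"hand":[45,45,45,45,45],"delta_pos":[[0,0,0.03],[0,0,0.02],[0,0,0.012],[0,0,0.006],[0,0,0.003]],"turn":[0,0,0,0,0]}'
python3 -m creep '{"hand":[45,45,45,45,45],"delta_pos":[[0,0,0.001],[0,0,0],[0,0,0],[0,0,0],[0,0,0]],"turn":[0,0,0,0,0]}'
python3 go.py .588 .300 .0757
```

```text
clock: 29.65
tcp_pos: [0.5883, 0.2992, 0.1368]
orientation: [0.0, -0.069, 0.998, 0.0]
wrist_force: [-0.0, 0.5, -3.5]
finger_gap: 0.0589
clock: 30.07
tcp_pos: [0.5881, 0.2995, 0.0803]
orientation: [-0.0, -0.069, 0.998, 0.0]
wrist_force: [0.9, -0.4, -3.9]
finger_gap: 0.0588
clock: 30.48
tcp_pos: [0.5884, 0.3, 0.0806]
orientation: [0.001, -0.07, 0.998, 0.0]
wrist_force: [0.7, 0.4, -3.5]
finger_gap: 0.0591
t 30.48 tcp [0.5884 0.3    0.0806] jaw 98.0 tilt -1.0000 gap 0.0591 F [ 0.7  0.4 -3.5]
units [0.0005 0.0001 0.0061]
```

```bash
python3 -m creep '{"hand":[45,45,45,45,45],"delta_pos":[[0,0,0.003],[0,0,0.002],[0,0,0.0012],[0,0,0],[0,0,0]],"turn":[0,0,0,0,0]}'
python3 -m creep '{"hand":[62,65,70,85,85],"delta_pos":[[0,0,0],[0,0,0],[0,0,0],[0,0,0],[0,0,0]],"turn":[0,0,0,0,0]}'
python3 -m creep '{"hand":[85,85,85,85,85],"delta_pos":[[0,0,-0.005],[0,0,-0.02],[0,0,-0.03],[0,0,-0.04],[0,0,-0.04]],"turn":[0,0,0,0,0]}'
python3 -m creep '{"hand":[85,85,85,85,85],"delta_pos":[[0,0,-0.04],[0,0,-0.04],[0,0,0],[0,0,0],[0,0,0]],"turn":[0,0,0,0,0]}'
python3 go.py .54 -.297 .25 98
cat > meas.py <<'E'
from h import *
np.set_printoptions(precision=4,suppress=True)
import sys
REG=dict(jar=(.52,.65,.24,.36,.098,.108),tin=(.43,.57,.25,.38,.106,.116),shaker=(.34,.47,.26,.38,.112,.122),cutter=(.50,.58,-.34,-.26,.043,.052),
 board=(.35,.7,-.5,-.1,.008,.0135),coasters=(.40,.65,-.46,-.14,.0145,.0185),card=(.5,.65,-.07,.07,.0715,.0765),ttop=(.42,.7,-.14,.14,.066,.0715))
def run(names,pre):
  for n in names:
    c=cam(n,f'{pre}_{n}.png'); P=cloud(c); np.save(f'{pre}_{n}.npy',P); print(n)
    for nm,a in REG.items():
        m=(P[...,0]>a[0])&(P[...,0]<a[1])&(P[...,1]>a[2])&(P[...,1]<a[3])&(P[...,2]>a[4])&(P[...,2]<a[5]); p=P[m]
        if len(p)<8: print(nm,len(p)); continue
        (cx,cy),r=cv2.minEnclosingCircle(p[:,:2].astype(np.float32)); rr=cv2.minAreaRect(p[:,:2].astype(np.float32))
        print(nm,len(p),'z %.4f'%np.median(p[:,2]),'c',np.round([cx,cy,r],4),'rect',np.round(rr[0],4),np.round(rr[1],4),round(rr[2],1))
if __name__=='__main__': run(sys.argv[2:],sys.argv[1])
E
python3 meas.py m1 scene top
```

```text
clock: 30.9
tcp_pos: [0.5883, 0.2999, 0.0755]
orientation: [0.001, -0.07, 0.998, 0.0]
wrist_force: [-1.0, -0.6, 2.3]
finger_gap: 0.059
clock: 31.32
tcp_pos: [0.588, 0.2999, 0.0748]
orientation: [0.0, -0.07, 0.998, 0.0]
wrist_force: [0.1, 0.6, -0.5]
finger_gap: 0.0854
clock: 31.73
tcp_pos: [0.5873, 0.2996, 0.1834]
orientation: [-0.001, -0.07, 0.998, -0.0]
wrist_force: [0.6, -0.3, 1.1]
finger_gap: 0.085
clock: 32.15
tcp_pos: [0.5879, 0.2998, 0.2467]
orientation: [0.0, -0.07, 0.998, 0.0]
wrist_force: [-0.6, 0.4, -0.6]
finger_gap: 0.0852
t 32.15 tcp [0.5879 0.2998 0.2467] jaw 98.0 tilt -1.0000 gap 0.0852 F [-0.6  0.4 -0.6]
turn units -0.00
units [ 0.1631 -0.7304 -0.0043]
scene
jar 488 z 0.1034 c [0.5676 0.3107 0.0551] rect [0.5679 0.3033] [0.0586 0.1042] 78.3
tin 387 z 0.1112 c [0.4803 0.3118 0.0528] rect [0.4797 0.3096] [0.0975 0.0561] 8.7
shaker 126 z 0.1165 c [0.412  0.323  0.0217] rect [0.4131 0.3229] [0.0391 0.0382] 89.6
cutter 91 z 0.0467 c [ 0.5401 -0.296   0.027 ] rect [ 0.5408 -0.2964] [0.053  0.0496] 45.2
board 1962 z 0.0116 c [ 0.5112 -0.3048  0.154 ] rect [ 0.5095 -0.3068] [0
[... 291 characters left out ...]
ar 423 z 0.1049 c [0.5687 0.2994 0.0493] rect [0.5746 0.2909] [0.0909 0.0585] 34.8
tin 522 z 0.1126 c [0.518  0.3091 0.0581] rect [0.5181 0.3131] [0.0621 0.1027] 88.9
shaker 251 z 0.1173 c [0.4292 0.3256 0.0417] rect [0.4287 0.3218] [0.0408 0.0816] 85.1
cutter 96 z 0.0475 c [ 0.5401 -0.2955  0.0264] rect [ 0.5402 -0.2945] [0.049  0.0514] 45.5
board 3171 z 0.0116 c [ 0.5086 -0.3057  0.1541] rect [ 0.5092 -0.3063] [0.1899 0.2522] 9.5
coasters 2062 z 0.0161 c [ 0.5125 -0.3001  0.1427] rect [ 0.5081 -0.3062] [0.186  0.2508] 9.5
card 1381 z 0.0729 c [0.5754 0.0004 0.0978] rect [0.5748 0.0008] [0.1384 0.1482] 89.9
ttop 3792 z 0.0699 c [0.5681 0.0043 0.115 ] rect [0.5687 0.0034] [0.2272 0.2261] 0.5
```

Run:
```python
import cv2,numpy as np
a=cv2.imread('pics/m1_scene.png')[140:310,140:490];b=cv2.imread('pics/m1_top.png')[110:260,150:510]
a=cv2.resize(a,(780,379),interpolation=3)[:290];cv2.imwrite('pics/m1a.png',cv2.resize(cv2.imread('pics/m1_scene.png')[140:310,140:490],(780,379),interpolation=3));cv2.imwrite('pics/m1b.png',cv2.resize(b,(780,325),interpolation=3))
```

```text
(no output)
```

View pics/m1a.png

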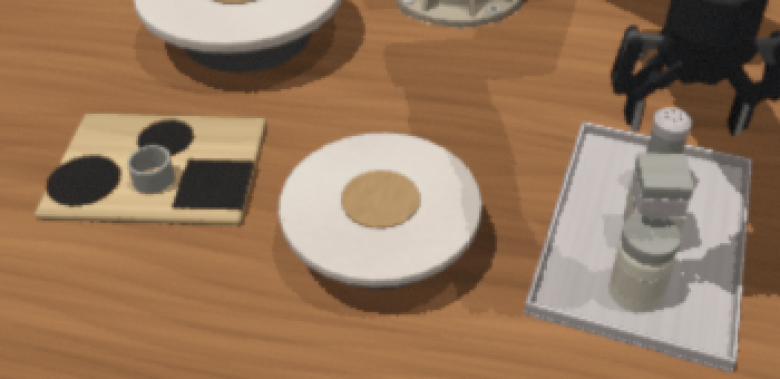

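View pics/m1b.png

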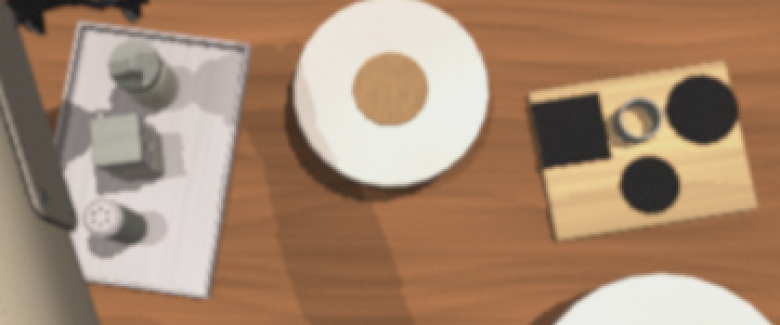

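All three canisters stand upright in the pan (top crop: 75,140; 145,125; 220,105), and the cutter is free at (120,637). Next I segment the dark coasters and the brown card by colour.

Run:
```python
from h import *
np.set_printoptions(precision=4,suppress=True)
for n in ('scene','top'):
    c=cam(n); im=c['pixels'].astype(int); P=cloud(c)
    reg=(P[...,0]>.38)&(P[...,0]<.66)&(P[...,1]>-.46)&(P[...,1]<-.13)&(P[...,2]>.008)&(P[...,2]<.022)
    m=((im.max(-1)<60)&reg).astype(np.uint8)
    k,l,st,ce=cv2.connectedComponentsWithStats(m)
    for i in range(1,k):
        if st[i,4]<80: continue
        v,u=np.nonzero(l==i); pts=np.array([ray_z(c,a,b,.016) for a,b in zip(v,u)])[:,:2].astype(np.float32)
        q,r=cv2.minEnclosingCircle(pts); rr=cv2.minAreaRect(pts)
        print(n,st[i,4],'mean',pts.mean(0),'circ',np.round(q,4),round(r,4),'rect',np.round(rr[0],4),np.round(rr[1],4),round(rr[2],1))
    reg=(P[...,0]>.5)&(P[...,0]<.64)&(P[...,1]>-.07)&(P[...,1]<.07)&(P[...,2]>.066)
    m=(im[...,0]-im[...,2]>50)&reg; v,u=np.nonzero(m)
    pts=np.array([ray_z(c,a,b,.073) for a,b in zip(v,u)])[:,:2].astype(np.float32)
    q,r=cv2.minEnclosingCircle(pts); print(n,'card',len(v),pts.mean(0),np.round(q,4),round(r,4))
```

```text
scene 214 mean [ 0.4628 -0.3121] circ [ 0.4679 -0.3133] 0.0334 rect [ 0.4628 -0.3131] [0.0662 0.054 ] 85.2
scene 494 mean [ 0.5626 -0.3801] circ [ 0.5618 -0.3806] 0.0422 rect [ 0.5617 -0.3801] [0.0802 0.0804] 28.4
scene 587 mean [ 0.536  -0.2188] circ [ 0.5339 -0.2197] 0.0541 rect [ 0.5341 -0.2191] [0.0783 0.0828] 10.5
scene card 698 [0.5713 0.0028] [0.5699 0.0028] 0.0443
top 693 mean [ 0.5575 -0.3805] circ [ 0.5567 -0.3806] 0.0409 rect [ 0.5577 -0.3804] [0.0784 0.0783] 62.0
top 833 mean [ 0.53   -0.2181] circ [ 0.5295 -0.2177] 0.0537 rect [ 0.5302 -0.2183] [0.0762 0.0812] 8.7
top 454 mean [ 0.4628 -0.3128] circ [ 0.4627 -0.3132] 0.0323 rect [ 0.4629 -0.3138] [0.0589 0.0633] 0.2
top card 913 [0.5675 0.0037] [0.5678 0.0038] 0.0442
```

```bash
python3 -m creep '{"hand":[85,85,85,85,85],"delta_pos":[[0,-0.02,-0.003],[0.0102,-0.04,0],[0.0102,-0.04,0],[0.0102,-0.04,0],[0.0102,-0.04,0]],"turn":[0,0,0,0,0]}'
python3 -m creep '{"hand":[85,85,85,85,85],"delta_pos":[[0.0102,-0.04,0],[0.0102,-0.04,0],[0.0102,-0.04,0],[0.0102,-0.04,0],[0.0102,-0.04,0]],"turn":[0,0,0,0,0]}'
python3 -m creep '{"hand":[85,85,85,85,85],"delta_pos":[[0.0102,-0.04,0],[0.0102,-0.04,0],[0.0102,-0.04,0],[0.0102,-0.04,0],[0.0102,-0.04,0]],"turn":[0,0,0,0,0]}'
python3 -m creep '{"hand":[85,85,85,85,85],"delta_pos":[[0.0102,-0.04,0],[0.0102,-0.04,0],[0,-0.03,0],[0,-0.025,0],[0,-0.015,0]],"turn":[0,0,0,0,0]}'
python3 -m creep '{"hand":[85,85,85,85,85],"delta_pos":[[0,0,0.02],[0,0,0.03],[0,0,0.03],[0,0,0.03],[0,0,0.03]],"turn":[0,0,0,0,0]}'
python3 -m creep '{"hand":[85,85,85,85,85],"delta_pos":[[0,0,0.03],[0,0,0.02],[0,0,0],[0,0,0],[0,0,0]],"turn":[0,0,0,0,0]}'
python3 go.py .54 -.2965 .031 98
python3 meas.py m2 wrist | grep -E "cutter|coast"
```

```text
clock: 32.77
tcp_pos: [0.5749, 0.1507, 0.2484]
orientation: [-0.001, -0.07, 0.998, -0.0]
wrist_force: [0.4, -0.5, -0.4]
finger_gap: 0.0851
clock: 33.18
tcp_pos: [0.5565, -0.0136, 0.2487]
orientation: [-0.0, -0.069, 0.998, 0.0]
wrist_force: [0.3, 0.2, -0.8]
finger_gap: 0.0849
clock: 33.6
tcp_pos: [0.5382, -0.1776, 0.2487]
orientation: [-0.0, -0.069, 0.998, 0.0]
wrist_force: [0.8, 0.4, -0.1]
finger_gap: 0.0851
clock: 34.02
tcp_pos: [0.5389, -0.2996, 0.2483]
orientation: [-0.0, -0.068, 0.998, 0.0]
wrist_force: [-0.3, 0.4, -0.8]
finger_gap: 0.0849
clock: 34.43
tcp_pos: [0.5393, -0.2963, 0.1358]
orientation: [-0.0, -0.07, 0.998, 0.0]
wrist_force: [-0.7, -0.9, 0.8]
finger_gap: 0.0846
clock: 34.85
tcp_pos: [0.5402, -0.2969, 0.0982]
orientation: [0.0, -0.07, 0.998, -0.0]
wrist_force: [-0.0, 0.2, 0.4]
finger_gap: 0.0853
t 34.85 tcp [ 0.5402 -0.2969  0.0982] jaw 98.0 tilt -1.0000 gap 0.0853 F [-0.   0.2  0.4]
turn units 0.00
units [0.0003 0.0006 0.084 ]
cutter 1503 z 0.0473 c [ 0.54   -0.2967  0.0262] rect [ 0.5396 -0.2967] [0.0508 0.0515] 89.4
coasters 31854 z 0.0157 c [ 0.5105 -0.2996  0.1398] rect [ 0.5051 -0.3077] [0.167  0.2514] 9.0
```

View pics/m2_wrist.png

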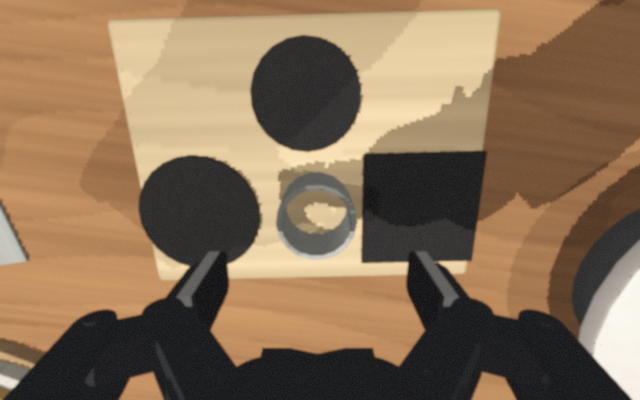

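The cutter is centred between the jaws at (215,316) and both fingers are clear of it. I'll grasp it, and refine the coaster poses from this close view.

```bash
python3 - <<'E'
from h import *
P=np.load('m2_wrist.npy'); im=cv2.imread('pics/m2_wrist.png').astype(int)
reg=(P[...,0]>.38)&(P[...,0]<.66)&(P[...,1]>-.46)&(P[...,1]<-.13)&(P[...,2]>.010)&(P[...,2]<.020)
m=((im.max(-1)<70)&reg).astype(np.uint8); m=cv2.morphologyEx(m,cv2.MORPH_OPEN,np.ones((3,3)))
k,l,st,ce=cv2.connectedComponentsWithStats(m)
for i in range(1,k):
    if st[i,4]<1000: continue
    p=P[l==i][:,:2].astype(np.float32); q,r=cv2.minEnclosingCircle(p); rr=cv2.minAreaRect(p)
    print(st[i,4],p.mean(0),np.round(q,4),round(r,4),np.round(rr[0],4),np.round(rr[1],4),round(rr[2],1))
E
python3 -m creep '{"hand":[85,85,85,85,85],"delta_pos":[[0,0,0.015],[0,0,0.02],[0,0,0.02],[0,0,0.015],[0,0,0.008]],"turn":[0,0,0,0,0]}'
python3 -m creep '{"hand":[85,85,85,85,85],"delta_pos":[[0,0,0.002],[0,0,0],[0,0,0],[0,0,0],[0,0,0]],"turn":[0,0,0,0,0]}'
python3 go.py .54 -.2967 .031 98
```

```text
9499 [ 0.46266255 -0.3146657 ] [ 0.4639 -0.3144] 0.0358 [ 0.4641 -0.3146] [0.0701 0.0702] 7.4
12069 [ 0.52773094 -0.22122146] [ 0.5308 -0.2205] 0.0587 [ 0.531  -0.2204] [0.084  0.0856] 9.5
9785 [ 0.5544371  -0.38202053] [ 0.5579 -0.3816] 0.0441 [ 0.5564 -0.382 ] [0.0832 0.0877] 16.2
clock: 35.32
tcp_pos: [0.54, -0.2968, 0.0348]
orientation: [0.0, -0.07, 0.998, -0.0]
wrist_force: [-0.1, -0.3, 0.6]
finger_gap: 0.0847
clock: 35.73
tcp_pos: [0.5405, -0.2971, 0.0342]
orientation: [0.001, -0.07, 0.998, -0.001]
wrist_force: [0.1, -0.7, -0.2]
finger_gap: 0.0853
t 35.73 tcp [ 0.5405 -0.2971  0.0342] jaw 98.0 tilt -1.0000 gap 0.0853 F [ 0.1 -0.7 -0.2]
turn units -0.00
units [0.0005 0.0006 0.004 ]
```

```bash
python3 -m creep '{"hand":[85,85,70,60,50],"delta_pos":[[0.0005,0,0.0035],[0,0,0],[0,0,0],[0,0,0],[0,0,0]],"turn":[0,0,0,0,0]}' 30
python3 -m creep '{"hand":[40,40,40,40,40],"delta_pos":[[0,0,0],[0,0,0],[0,0,0],[0,0,0],[0,0,0]],"turn":[0,0,0,0,0]}'
python3 -m creep '{"hand":[40,40,40,40,40],"delta_pos":[[0,0,0],[0,0,0],[0,0,0],[0,0,0],[0,0,0]],"turn":[0,0,0,0,0]}'
python3 go.py .569 .0033 .2
```

```text
clock: 36.15
tcp_pos: [0.5395, -0.2968, 0.0304]
orientation: [0.0, -0.07, 0.998, -0.0]
wrist_force: [-0.2, 0.9, 11.4]
finger_gap: 0.0509
clock: 36.57
tcp_pos: [0.5396, -0.2968, 0.0307]
orientation: [0.0, -0.07, 0.998, -0.0]
wrist_force: [-0.1, 1.0, 4.0]
finger_gap: 0.0506
clock: 36.98
tcp_pos: [0.5396, -0.2969, 0.0306]
orientation: [0.0, -0.07, 0.998, -0.0]
wrist_force: [0.5, -0.1, 5.3]
finger_gap: 0.0509
t 36.98 tcp [ 0.5396 -0.2969  0.0306] jaw 98.0 tilt -1.0000 gap 0.0509 F [ 0.5 -0.1  5.3]
units [-0.0886  0.3664 -0.2118]
```

```bash
python3 -m creep '{"hand":[40,40,40,40,40],"delta_pos":[[0,0,-0.01],[0,0,-0.03],[0,0,-0.04],[0,0,-0.04],[0,0,-0.04]],"turn":[0,0,0,0,0]}'
python3 -m creep '{"hand":[40,40,40,40,40],"delta_pos":[[0,0,-0.035],[0,0.01,-0.017],[-0.008,0.03,0],[-0.011,0.04,0],[-0.011,0.04,0]],"turn":[0,0,0,0,0]}'
python3 -m creep '{"hand":[40,40,40,40,40],"delta_pos":[[-0.011,0.04,0],[-0.011,0.04,0],[-0.011,0.04,0],[-0.011,0.04,0],[-0.011,0.04,0]],"turn":[0,0,0,0,0]}'
python3 -m creep '{"hand":[40,40,40,40,40],"delta_pos":[[-0.003,0.03,0],[0,0.017,0],[0,0,0],[0,0,0],[0,0,0]],"turn":[0,0,0,0,0]}'
python3 -m creep '{"hand":[40,40,40,40,40],"delta_pos":[[0,0,0],[0,0,0],[0,0,0],[0,0,0],[0,0,0]],"turn":[0,0,0,0,0]}'
python3 go.py .569 .0033 .092
python3 meas.py m3 wrist | grep -E "card|ttop"
```

```text
clock: 37.4
tcp_pos: [0.5387, -0.2961, 0.1591]
orientation: [-0.001, -0.07, 0.998, 0.001]
wrist_force: [0.5, -0.4, -1.8]
finger_gap: 0.0509
clock: 37.82
tcp_pos: [0.5496, -0.1979, 0.2001]
orientation: [0.0, -0.069, 0.998, 0.0]
wrist_force: [-0.1, 0.1, -0.1]
finger_gap: 0.0507
clock: 38.23
tcp_pos: [0.5707, -0.0321, 0.1997]
orientation: [-0.001, -0.07, 0.998, 0.0]
wrist_force: [-0.5, 0.3, -0.4]
finger_gap: 0.0511
clock: 38.65
tcp_pos: [0.5683, 0.0028, 0.1999]
orientation: [-0.0, -0.069, 0.998, -0.0]
wrist_force: [-0.4, 0.5, -0.5]
finger_gap: 0.051
clock: 39.07
tcp_pos: [0.5684, 0.0032, 0.1999]
orientation: [-0.0, -0.069, 0.998, 0.0]
wrist_force: [0.9, -1.0, -0.7]
finger_gap: 0.0509
t 39.07 tcp [0.5684 0.0032 0.1999] jaw 97.9 tilt -1.0000 gap 0.0509 F [ 0.9 -1.  -0.7]
units [-8.000e-04 -1.000e-04  1.349e-01]
card 5931 z 0.0727 c [ 0.5593 -0.0062  0.0822] rect [0.5697 0.0015] [0.1362 0.1359] 0.7
ttop 37267 z 0.0697 c [0.5681 0.003  0.1146] rect [0.5584 0.0043] [0.2278 0.2094] 83.9
```

View pics/m3_wrist.png

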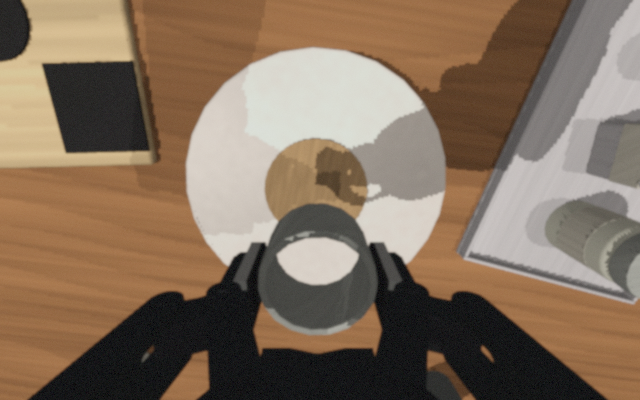

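The cutter is held level at (265,318) over the card at (183,316). Next I lower it.

```bash
python3 -m creep '{"hand":[40,40,40,40,40],"delta_pos":[[-0.0005,0,0.015],[0,0,0.03],[0,0,0.03],[0,0,0.025],[0,0,0.015]],"turn":[0,0,0,0,0]}'
python3 -m creep '{"hand":[40,40,40,40,40],"delta_pos":[[0,0,0.008],[0,0,0.004],[0,0,0.002],[0,0,0],[0,0,0]],"turn":[0,0,0,0,0]}'
python3 -m creep '{"hand":[40,40,40,40,40],"delta_pos":[[0,0,0],[0,0,0],[0,0,0],[0,0,0],[0,0,0]],"turn":[0,0,0,0,0]}'
python3 go.py .569 .0033 .0918
```

```text
clock: 39.53
tcp_pos: [0.5674, 0.004, 0.1056]
orientation: [-0.001, -0.07, 0.998, 0.0]
wrist_force: [-0.3, 0.5, -0.1]
finger_gap: 0.0508
clock: 39.95
tcp_pos: [0.5695, 0.0038, 0.0978]
orientation: [0.001, -0.07, 0.998, -0.0]
wrist_force: [0.3, -0.0, 0.3]
finger_gap: 0.051
clock: 40.37
tcp_pos: [0.5689, 0.0038, 0.097]
orientation: [0.0, -0.07, 0.998, 0.0]
wrist_force: [0.5, -0.3, -0.6]
finger_gap: 0.0513
t 40.37 tcp [0.5689 0.0038 0.097 ] jaw 98.0 tilt -1.0000 gap 0.0513 F [ 0.5 -0.3 -0.6]
units [-0.0001 -0.0007  0.0065]
```

```bash
python3 -m creep '{"hand":[40,40,40,40,40],"delta_pos":[[0,0,0.003],[0,0,0.002],[0,0,0.0013],[0,0,0],[0,0,0]],"turn":[0,0,0,0,0]}'
python3 go.py .569 .0033 .0918
python3 -m creep '{"hand":[52,55,60,70,85],"delta_pos":[[0,0,0],[0,0,0],[0,0,0],[0,0,0],[0,0,0]],"turn":[0,0,0,0,0]}'
python3 -m creep '{"hand":[85,85,85,85,85],"delta_pos":[[0,0,0],[0,0,-0.01],[0,0,-0.03],[0,0,-0.04],[0,0,-0.04]],"turn":[0,0,0,0,0]}'
python3 -m creep '{"hand":[85,85,85,85,85],"delta_pos":[[0,0,-0.04],[0,0,-0.03],[0,0,-0.01],[0,0,0],[0,0,0]],"turn":[0,0,0,0,0]}'
python3 go.py .5882 .300 .25
python3 - <<'E'
from h import *
c=cam('wrist','m4w.png'); P=cloud(c)
for a in [(.52,.62,-.05,.05,.1025,.115)]:
    m=(P[...,0]>a[0])&(P[...,0]<a[1])&(P[...,1]>a[2])&(P[...,1]<a[3])&(P[...,2]>a[4])&(P[...,2]<a[5]); p=P[m]
    q,r=cv2.minEnclosingCircle(p[:,:2].astype(np.float32)); print(len(p),np.median(p[:,2]),np.round(q,4),r)
E
```

```text
clock: 40.78
tcp_pos: [0.5686, 0.0039, 0.0916]
orientation: [-0.0, -0.07, 0.998, 0.0]
wrist_force: [-0.3, -0.3, 0.7]
finger_gap: 0.051
t 40.78 tcp [0.5686 0.0039 0.0916] jaw 98.0 tilt -1.0000 gap 0.0510 F [-0.3 -0.3  0.7]
units [-0.0004 -0.0008 -0.0002]
clock: 41.2
tcp_pos: [0.5688, 0.0039, 0.0918]
orientation: [0.0, -0.07, 0.998, 0.0]
wrist_force: [0.2, 0.1, -0.9]
finger_gap: 0.0794
clock: 41.62
tcp_pos: [0.5679, 0.004, 0.1887]
orientation: [-0.001, -0.07, 0.998, 0.0]
wrist_force: [0.8, 0.1, 0.1]
finger_gap: 0.0847
clock: 42.03
tcp_pos: [0.5687, 0.0039, 0.2515]
orientation: [0.0, -0.07, 0.998, 0.0]
wrist_force: [0.0, 0.3, 0.3]
finger_gap: 0.0848
t 42.03 tcp [0.5687 0.0039 0.2515] jaw 98.0 tilt -1.0000 gap 0.0848 F [0.  0.3 0.3]
units [-0.0756  0.3632  0.0019]
731 0.10820395155045165 [0.5689 0.0051] 0.026126490905880928
```

View pics/m4w.png

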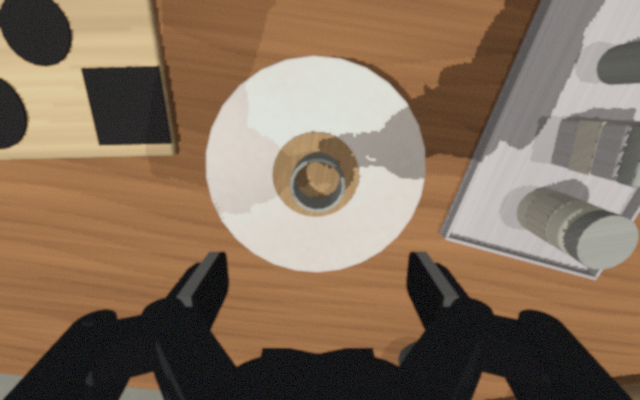

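The cutter stands centred on the card at (185,318), within about 2 mm. I go back for the jar.

```bash
python3 -m creep '{"hand":[85,85,85,85,85],"delta_pos":[[-0.005,0.02,0],[-0.01,0.04,0],[-0.01,0.04,0],[-0.01,0.04,0],[-0.01,0.04,0]],"turn":[0,0,0,0,0]}'
python3 -m creep '{"hand":[85,85,85,85,85],"delta_pos":[[-0.01,0.04,0],[-0.01,0.04,0],[-0.01,0.04,0],[0,0.035,0],[0,0.02,0]],"turn":[0,0,0,0,0]}'
python3 -m creep '{"hand":[85,85,85,85,85],"delta_pos":[[0,0.008,0.01],[0,0,0.03],[0,0,0.03],[0,0,0],[0,0,0]],"turn":[0,0,0,0,0]}'
python3 go.py .5882 .300 .0755
python3 meas.py m5 wrist | head -3
```

```text
clock: 42.5
tcp_pos: [0.5833, 0.1525, 0.2492]
orientation: [-0.002, -0.069, 0.998, -0.0]
wrist_force: [-0.2, 0.1, -0.5]
finger_gap: 0.0852
clock: 42.92
tcp_pos: [0.5872, 0.2961, 0.2486]
orientation: [-0.002, -0.071, 0.997, -0.0]
wrist_force: [-0.6, 0.8, 0.4]
finger_gap: 0.0846
clock: 43.33
tcp_pos: [0.5863, 0.2981, 0.1934]
orientation: [-0.003, -0.069, 0.998, -0.001]
wrist_force: [-0.6, 0.9, 1.3]
finger_gap: 0.0851
t 43.33 tcp [0.5863 0.2981 0.1934] jaw 97.9 tilt -1.0000 gap 0.0851 F [-0.6  0.9  1.3]
units [-0.0035  0.0023  0.1473]
wrist
jar 4560 z 0.1036 c [0.5724 0.299  0.0452] rect [0.579  0.2924] [0.0828 0.0592] 38.2
tin 7563 z 0.1116 c [0.4986 0.3135 0.038 ] rect [0.4982 0.3139] [0.0553 0.0555] 8.0
```

```bash
python3 - <<'E'
from h import *
P=np.load('m5_wrist.npy'); m=(P[...,0]>.545)&(P[...,0]<.65)&(P[...,1]>.24)&(P[...,1]<.36)&(P[...,2]>.1)&(P[...,2]<.107)
q,r=cv2.minEnclosingCircle(P[m][:,:2].astype(np.float32)); print(q,r)
E
python3 -m creep '{"hand":[85,85,85,85,85],"delta_pos":[[0,0,0.02],[0,0,0.03],[0,0,0.03],[0,0,0.03],[0,0,0.015]],"turn":[0,0,0,0,0]}'
python3 -m creep '{"hand":[85,85,85,85,85],"delta_pos":[[0,0,0.01],[0,0,0.005],[0,0,0],[0,0,0],[0,0,0]],"turn":[0,0,0,0,0]}'
python3 go.py .5882 .300 .0755
```

```text
(0.5882683992385864, 0.29945531487464905) 0.029937075451016426
clock: 43.8
tcp_pos: [0.5878, 0.2988, 0.0947]
orientation: [-0.0, -0.069, 0.998, -0.0]
wrist_force: [-0.8, 0.2, -0.9]
finger_gap: 0.0853
clock: 44.22
tcp_pos: [0.5889, 0.3, 0.0854]
orientation: [0.001, -0.07, 0.998, 0.0]
wrist_force: [0.5, 0.9, -0.0]
finger_gap: 0.085
t 44.22 tcp [0.5889 0.3    0.0854] jaw 98.0 tilt -1.0000 gap 0.0850 F [ 0.5  0.9 -0. ]
units [0.0009 0.0001 0.0124]
```

```bash
python3 -m creep '{"hand":[85,85,85,85,85],"delta_pos":[[0.0007,0,0.006],[0,0,0.005],[0,0,0.001],[0,0,0],[0,0,0]],"turn":[0,0,0,0,0]}'
python3 -m creep '{"hand":[60,50,45,45,45],"delta_pos":[[0,0,0],[0,0,0],[0,0,0],[0,0,0],[0,0,0]],"turn":[0,0,0,0,0]}' 45
python3 -m creep '{"hand":[45,45,45,45,45],"delta_pos":[[0,0,0],[0,0,0],[0,0,0],[0,0,0],[0,0,0]],"turn":[0,0,0,0,0]}'
python3 go.py .588 .300 .25
python3 -m creep '{"hand":[45,45,45,45,45],"delta_pos":[[0,0,-0.02],[0,0,-0.03],[0,0,-0.04],[0,0,-0.04],[0,0,-0.04]],"turn":[0,0,0,0,0]}'
python3 -m creep '{"hand":[45,45,45,45,45],"delta_pos":[[0,0,-0.03],[0,0,-0.016],[0,0,0],[0,0,0],[0,0,0]],"turn":[0,0,0,0,0]}'
python3 go.py .5585 -.381 .25
```

```text
clock: 44.63
tcp_pos: [0.587, 0.2997, 0.0739]
orientation: [-0.0, -0.07, 0.998, -0.0]
wrist_force: [-0.1, -0.4, -0.8]
finger_gap: 0.0847
clock: 45.05
tcp_pos: [0.5875, 0.2995, 0.0746]
orientation: [0.0, -0.07, 0.998, -0.0]
wrist_force: [-0.6, -1.6, 3.0]
finger_gap: 0.0591
clock: 45.47
tcp_pos: [0.5875, 0.2995, 0.0746]
orientation: [0.0, -0.07, 0.998, -0.0]
wrist_force: [-0.4, -2.8, 4.2]
finger_gap: 0.0592
t 45.47 tcp [0.5875 0.2995 0.0746] jaw 98.0 tilt -1.0000 gap 0.0592 F [-0.4 -2.8  4.2]
units [-0.0008  0.0005 -0.2193]
clock: 45.88
tcp_pos: [0.586, 0.2999, 0.2094]
orientation: [-0.002, -0.07, 0.998, 0.0]
wrist_force: [1.3, -0.1, -3.7]
finger_gap: 0.0589
clock: 46.3
tcp_pos: [0.5863, 0.2996, 0.2443]
orientation: [-0.002, -0.07, 0.998, -0.0]
wrist_force: [-0.1, -0.2, -4.5]
finger_gap: 0.0591
t 46.30 tcp [0.5863 0.2996 0.2443] jaw 98.0 tilt -1.0000 gap 0.0591 F [-0.1 -0.2 -4.5]
units [ 0.1529 -0.8377 -0.0062]
```

```bash
python3 -m creep '{"hand":[45,45,45,45,45],"delta_pos":[[0,-0.01,-0.003],[0,-0.03,0],[0.008,-0.04,0],[0.008,-0.04,0],[0.008,-0.04,0]],"turn":[0,0,0,0,0]}'
python3 -m creep '{"hand":[45,45,45,45,45],"delta_pos":[[0.008,-0.04,0],[0.008,-0.04,0],[0.008,-0.04,0],[0.008,-0.04,0],[0.008,-0.04,0]],"turn":[0,0,0,0,0]}'
python3 -m creep '{"hand":[45,45,45,45,45],"delta_pos":[[0.008,-0.04,0],[0.008,-0.04,0],[0.008,-0.04,0],[0.008,-0.04,0],[0.008,-0.04,0]],"turn":[0,0,0,0,0]}'
python3 -m creep '{"hand":[45,45,45,45,45],"delta_pos":[[0.008,-0.04,0],[0.008,-0.04,0],[0.008,-0.04,0],[0.008,-0.04,0],[0.008,-0.04,0]],"turn":[0,0,0,0,0]}'
python3 -m creep '{"hand":[45,45,45,45,45],"delta_pos":[[0.008,-0.04,0],[0,-0.028,0],[0,-0.01,0],[0,0,0],[0,0,0]],"turn":[0,0,0,0,0]}'
python3 -m creep '{"hand":[45,45,45,45,45],"delta_pos":[[0,0,0],[0,0,0],[0,0,0.01],[0,0,0.02],[0,0,0]],"turn":[0,0,0,0,0]}'
python3 go.py .558 -.381 .0868 98
```

```text
clock: 46.72
tcp_pos: [0.585, 0.1686, 0.2475]
orientation: [-0.001, -0.07, 0.998, -0.0]
wrist_force: [-0.4, -0.7, -3.6]
finger_gap: 0.0591
clock: 47.13
tcp_pos: [0.5753, 0.0054, 0.2479]
orientation: [-0.001, -0.07, 0.998, 0.0]
wrist_force: [0.6, -0.4, -3.4]
finger_gap: 0.0592
clock: 47.55
tcp_pos: [0.5658, -0.1572, 0.2479]
orientation: [-0.001, -0.07, 0.998, 0.001]
wrist_force: [1.0, 0.3, -4.9]
finger_gap: 0.0588
clock: 47.97
tcp_pos: [0.5563, -0.32, 0.2477]
orientation: [-0.001, -0.069, 0.998, 0.001]
wrist_force: [0.7, 0.3, -3.2]
finger_gap: 0.0592
clock: 48.38
tcp_pos: [0.5592, -0.3808, 0.2478]
orientation: [-0.001, -0.069, 0.998, 0.001]
wrist_force: [0.3, 1.2, -3.5]
finger_gap: 0.0587
clock: 48.8
tcp_pos: [0.5593, -0.3792, 0.2222]
orientation: [-0.002, -0.07, 0.998, 0.002]
wrist_force: [-0.3, 0.4, -4.3]
finger_gap: 0.0593
t 48.80 tcp [ 0.5593 -0.3792  0.2222] jaw 98.1 tilt -1.0000 gap 0.0593 F [-0.3  0.4 -4.3]
turn units 0.01
units [ 0.0014 -0.0027  0.1693]
```

```bash
python3 -m creep '{"hand":[45,45,45,45,45],"delta_pos":[[0,0,0.02],[0,0,0.03],[0,0,0.03],[0,0,0.03],[0,0,0.02]],"turn":[0,0,0,0,0]}'
python3 -m creep '{"hand":[45,45,45,45,45],"delta_pos":[[0,0,0.015],[0,0,0.01],[0,0,0.003],[0,0,0],[0,0,0]],"turn":[0,0,0,0,0]}'
python3 -m creep '{"hand":[45,45,45,45,45],"delta_pos":[[0,0,0],[0,0,0],[0,0,0],[0,0,0],[0,0,0]],"turn":[0,0,0,0,0]}'
python3 go.py .558 -.381 .0868 98
```

```text
clock: 49.22
tcp_pos: [0.5592, -0.3796, 0.119]
orientation: [-0.001, -0.07, 0.998, 0.001]
wrist_force: [-0.4, 0.4, -3.9]
finger_gap: 0.059
clock: 49.63
tcp_pos: [0.5605, -0.3813, 0.0999]
orientation: [0.001, -0.07, 0.998, -0.0]
wrist_force: [0.0, 0.0, -4.6]
finger_gap: 0.0591
clock: 50.05
tcp_pos: [0.5601, -0.3812, 0.0992]
orientation: [0.0, -0.07, 0.998, -0.0]
wrist_force: [0.0, -0.3, -4.4]
finger_gap: 0.059
t 50.05 tcp [ 0.5601 -0.3812  0.0992] jaw 98.0 tilt -1.0000 gap 0.0590 F [ 0.  -0.3 -4.4]
turn units -0.00
units [0.0026 0.0006 0.0155]
```

```bash
python3 -m creep '{"hand":[45,45,45,45,45],"delta_pos":[[0.0024,0.0005,0.005],[0,0,0.004],[0,0,0.002],[0,0,0],[0,0,0]],"turn":[0,0,0,0,0]}'
python3 -m creep '{"hand":[45,45,45,45,45],"delta_pos":[[0,0,0.002],[0,0,0.001],[0,0,0],[0,0,0],[0,0,0]],"turn":[0,0,0,0,0]}'
python3 go.py .558 -.381 .0866 98
```

```text
clock: 50.47
tcp_pos: [0.5579, -0.3808, 0.0897]
orientation: [-0.0, -0.07, 0.998, 0.0]
wrist_force: [-1.0, 0.2, -4.7]
finger_gap: 0.0594
clock: 50.88
tcp_pos: [0.5581, -0.381, 0.0878]
orientation: [0.0, -0.07, 0.998, 0.0]
wrist_force: [0.9, -0.6, -4.6]
finger_gap: 0.0591
t 50.88 tcp [ 0.5581 -0.381   0.0878] jaw 98.0 tilt -1.0000 gap 0.0591 F [ 0.9 -0.6 -4.6]
turn units -0.00
units [ 0.0001 -0.      0.0015]
```

```bash
python3 -m creep '{"hand":[45,45,45,45,45],"delta_pos":[[0,0,0.0015],[0,0,0.0003],[0,0,0],[0,0,0],[0,0,0]],"turn":[0,0,0,0,0]}'
python3 -m creep '{"hand":[62,65,70,85,85],"delta_pos":[[0,0,0],[0,0,0],[0,0,0],[0,0,0],[0,0,0]],"turn":[0,0,0,0,0]}'
python3 -m creep '{"hand":[85,85,85,85,85],"delta_pos":[[0,0,-0.005],[0,0,-0.02],[0,0,-0.03],[0,0,-0.04],[0,0,-0.04]],"turn":[0,0,0,0,0]}'
python3 -m creep '{"hand":[85,85,85,85,85],"delta_pos":[[0,0,-0.04],[0,0,-0.028],[0,0,0],[0,0,0],[0,0,0]],"turn":[0,0,0,0,0]}'
python3 go.py .4975 .3136 .25
```

```text
clock: 51.3
tcp_pos: [0.5583, -0.3811, 0.0866]
orientation: [0.0, -0.07, 0.998, -0.0]
wrist_force: [-0.0, -0.7, -0.5]
finger_gap: 0.0589
clock: 51.72
tcp_pos: [0.5582, -0.381, 0.0865]
orientation: [0.0, -0.07, 0.998, -0.0]
wrist_force: [-0.2, -0.5, -0.7]
finger_gap: 0.0848
clock: 52.13
tcp_pos: [0.5575, -0.3805, 0.1949]
orientation: [-0.001, -0.07, 0.998, 0.001]
wrist_force: [0.5, -0.7, 0.1]
finger_gap: 0.0853
clock: 52.55
tcp_pos: [0.5579, -0.3808, 0.2481]
orientation: [-0.0, -0.07, 0.998, 0.0]
wrist_force: [-0.5, 0.0, -0.1]
finger_gap: 0.0853
t 52.55 tcp [ 0.5579 -0.3808  0.2481] jaw 98.0 tilt -1.0000 gap 0.0853 F [-0.5  0.  -0.1]
units [-0.0459  0.8701 -0.0019]
```

```bash
python3 -m creep '{"hand":[85,85,85,85,85],"delta_pos":[[0,0.02,-0.002],[-0.0023,0.04,0],[-0.0023,0.04,0],[-0.0023,0.04,0],[-0.0023,0.04,0]],"turn":[0,0,0,0,0]}'
python3 -m creep '{"hand":[85,85,85,85,85],"delta_pos":[[-0.0023,0.04,0],[-0.0023,0.04,0],[-0.0023,0.04,0],[-0.0023,0.04,0],[-0.0023,0.04,0]],"turn":[0,0,0,0,0]}'
python3 -m creep '{"hand":[85,85,85,85,85],"delta_pos":[[-0.0023,0.04,0],[-0.0023,0.04,0],[-0.0023,0.04,0],[-0.0023,0.04,0],[-0.0023,0.04,0]],"turn":[0,0,0,0,0]}'
python3 -m creep '{"hand":[85,85,85,85,85],"delta_pos":[[-0.0023,0.04,0],[-0.0023,0.04,0],[-0.0023,0.04,0],[-0.0023,0.04,0],[-0.0023,0.04,0]],"turn":[0,0,0,0,0]}'
python3 -m creep '{"hand":[85,85,85,85,85],"delta_pos":[[-0.0023,0.04,0],[0,0.035,0],[0,0.015,0],[0,0,0],[0,0,0]],"turn":[0,0,0,0,0]}'
python3 -m creep '{"hand":[85,85,85,85,85],"delta_pos":[[0,0,0],[0,0,0],[0,0,0.02],[0,0,0.03],[0,0,0.03]],"turn":[0,0,0,0,0]}'
python3 -m creep '{"hand":[85,85,85,85,85],"delta_pos":[[0,0,0.03],[0,0,0.03],[0,0,0.025],[0,0,0.015],[0,0,0.01]],"turn":[0,0,0,0,0]}'
python3 -m creep '{"hand":[85,85,85,85,85],"delta_pos":[[0,0,0],[0,0,0],[0,0,0],[0,0,0],[0,0,0]],"turn":[0,0,0,0,0]}'
python3 go.py .4975 .3136 .0844 98
```

```text
clock: 52.97
tcp_pos: [0.544, -0.2356, 0.248]
orientation: [-0.002, -0.069, 0.998, 0.001]
wrist_force: [-0.3, -0.3, 0.9]
finger_gap: 0.0853
clock: 53.38
tcp_pos: [0.5307, -0.0759, 0.2484]
orientation: [-0.002, -0.07, 0.998, 0.001]
wrist_force: [-0.5, 1.0, 0.4]
finger_gap: 0.085
clock: 53.8
tcp_pos: [0.5176, 0.0836, 0.2485]
orientation: [-0.002, -0.07, 0.998, 0.0]
wrist_force: [0.5, -0.4, 0.2]
finger_gap: 0.0849
clock: 54.22
tcp_pos: [0.5045, 0.2431, 0.2484]
orientation: [-0.002, -0.07, 0.998, -0.0]
wrist_force: [0.1, -0.7, 0.4]
finger_gap: 0.0852
clock: 54.63
tcp_pos: [0.4969, 0.3132, 0.2488]
orientation: [-0.001, -0.07, 0.998, -0.001]
wrist_force: [0.8, -0.2, -1.0]
finger_gap: 0.0849
clock: 55.05
tcp_pos: [0.4989, 0.3123, 0.1867]
orientation: [0.001, -0.069, 0.998, 0.0]
wrist_force: [0.2, 0.5, -0.7]
finger_gap: 0.0852
clock: 55.47
tcp_pos: [0.4972, 0.3116, 0.0965]
orientation: [-0.001, -0.069, 0.998, -0.001]
wrist_force: [-0.5, 0.3, -0.7]
finger_gap: 0.0853
clock: 55.88
tcp_pos: [0.4985, 0.3137, 0.0995]
orientation: [0.001, -0.07, 0.998, 0.0]
wrist_force: [1.4, -0.3, -0.1]
finger_gap: 0.0846
t 55.88 tcp [0.4985 0.3137 0.0995] jaw 98.0 tilt -1.0000 gap 0.0846 F [ 1.4 -0.3 -0.1]
turn units -0.00
units [0.0013 0.0001 0.0188]
```

```bash
python3 -m creep '{"hand":[85,85,85,85,85],"delta_pos":[[0,0,0.008],[0,0,0.006],[0,0,0.004],[0,0,0.001],[0,0,0]],"turn":[0,0,0,0,0]}'
python3 -m creep '{"hand":[60,50,45,40,40],"delta_pos":[[0,0,0],[0,0,0],[0,0,0],[0,0,0],[0,0,0]],"turn":[0,0,0,0,0]}' 45
python3 -m creep '{"hand":[40,40,40,40,40],"delta_pos":[[0,0,0],[0,0,0],[0,0,0],[0,0,0],[0,0,0]],"turn":[0,0,0,0,0]}'
python3 go.py .498 .3137 .25
python3 -m creep '{"hand":[40,40,40,40,40],"delta_pos":[[0,0,-0.02],[0,0,-0.03],[0,0,-0.04],[0,0,-0.04],[0,0,-0.04]],"turn":[0,0,0,0,0]}'
python3 -m creep '{"hand":[40,40,40,40,40],"delta_pos":[[0,0,-0.026],[0,0,-0.01],[0,0,0],[0,0,0],[0,0,0]],"turn":[0,-0.3,0,0,0]}'
python3 go.py .5315 -.2193 .25 99.5
```

```text
clock: 56.3
tcp_pos: [0.4973, 0.3132, 0.0824]
orientation: [-0.001, -0.07, 0.998, -0.0]
wrist_force: [-0.5, -0.8, 0.3]
finger_gap: 0.0851
clock: 56.72
tcp_pos: [0.498, 0.3133, 0.0834]
orientation: [0.0, -0.07, 0.998, 0.0]
wrist_force: [0.3, -1.4, 2.2]
finger_gap: 0.0556
clock: 57.13
tcp_pos: [0.498, 0.3133, 0.0834]
orientation: [0.0, -0.07, 0.998, -0.0]
wrist_force: [-0.2, -1.5, 3.4]
finger_gap: 0.0558
t 57.13 tcp [0.498  0.3133 0.0834] jaw 98.0 tilt -1.0000 gap 0.0558 F [-0.2 -1.5  3.4]
units [-2.000e-04  4.000e-04 -2.082e-01]
clock: 57.55
tcp_pos: [0.4967, 0.3133, 0.2193]
orientation: [-0.001, -0.07, 0.998, -0.0]
wrist_force: [0.9, -0.0, -2.1]
finger_gap: 0.0554
clock: 57.97
tcp_pos: [0.4969, 0.3132, 0.2461]
orientation: [-0.001, -0.082, 0.997, -0.0]
wrist_force: [-0.4, -0.2, -2.2]
finger_gap: 0.0557
t 57.97 tcp [0.4969 0.3132 0.2461] jaw 99.5 tilt -1.0000 gap 0.0557 F [-0.4 -0.2 -2.2]
turn units -0.01
units [ 0.0672 -0.6636 -0.0044]
```

```bash
python3 -m creep '{"hand":[40,40,40,40,40],"delta_pos":[[0,-0.01,-0.003],[0,-0.025,0],[0.0045,-0.04,0],[0.0045,-0.04,0],[0.0045,-0.04,0]],"turn":[0,0,0,0,0]}'
python3 -m creep '{"hand":[40,40,40,40,40],"delta_pos":[[0.0045,-0.04,0],[0.0045,-0.04,0],[0.0045,-0.04,0],[0.0045,-0.04,0],[0.0045,-0.04,0]],"turn":[0,0,0,0,0]}'
python3 -m creep '{"hand":[40,40,40,40,40],"delta_pos":[[0.0045,-0.04,0],[0.0045,-0.04,0],[0.0045,-0.04,0],[0.0045,-0.04,0],[0.0045,-0.04,0]],"turn":[0,0,0,0,0]}'
python3 -m creep '{"hand":[40,40,40,40,40],"delta_pos":[[0.0045,-0.04,0],[0.0045,-0.04,0],[0,-0.02,0],[0,-0.009,0],[0,0,0]],"turn":[0,0,0,0,0]}'
python3 -m creep '{"hand":[40,40,40,40,40],"delta_pos":[[0,0,0],[0,0,0],[0,0,0.02],[0,0,0.03],[0,0,0.03]],"turn":[0,0,0,0,0]}'
python3 -m creep '{"hand":[40,40,40,40,40],"delta_pos":[[0,0,0.03],[0,0,0.03],[0,0,0.02],[0,0,0.01],[0,0,0]],"turn":[0,0,0,0,0]}'
python3 -m creep '{"hand":[40,40,40,40,40],"delta_pos":[[0,0,0],[0,0,0],[0,0,0],[0,0,0],[0,0,0]],"turn":[0,0,0,0,0]}'
python3 go.py .5315 -.2193 .0954 99.5
```

```text
clock: 58.38
tcp_pos: [0.5068, 0.1877, 0.249]
orientation: [-0.001, -0.083, 0.997, -0.0]
wrist_force: [0.2, -1.7, -3.0]
finger_gap: 0.0556
clock: 58.8
tcp_pos: [0.5152, 0.0266, 0.2493]
orientation: [-0.001, -0.082, 0.997, 0.0]
wrist_force: [0.6, -0.8, -2.1]
finger_gap: 0.0554
clock: 59.22
tcp_pos: [0.5238, -0.1341, 0.2493]
orientation: [-0.001, -0.082, 0.997, 0.0]
wrist_force: [1.2, -0.3, -2.3]
finger_gap: 0.0556
clock: 59.63
tcp_pos: [0.5316, -0.2206, 0.2492]
orientation: [-0.001, -0.081, 0.997, 0.001]
wrist_force: [0.4, -0.2, -1.7]
finger_gap: 0.0557
clock: 60.05
tcp_pos: [0.5328, -0.2179, 0.1868]
orientation: [0.001, -0.084, 0.996, -0.001]
wrist_force: [-0.3, -0.6, -3.0]
finger_gap: 0.0559
clock: 60.47
tcp_pos: [0.5309, -0.2173, 0.1125]
orientation: [-0.002, -0.084, 0.996, 0.001]
wrist_force: [-0.5, -0.4, -2.0]
finger_gap: 0.0558
clock: 60.88
tcp_pos: [0.5326, -0.2198, 0.1152]
orientation: [0.001, -0.083, 0.997, -0.0]
wrist_force: [0.1, -0.0, -2.3]
finger_gap: 0.0557
t 60.88 tcp [ 0.5326 -0.2198  0.1152] jaw 99.5 tilt -1.0000 gap 0.0557 F [ 0.1 -0.  -2.3]
turn units -0.00
units [0.0013 0.0008 0.0248]
```

```bash
python3 -m creep '{"hand":[40,40,40,40,40],"delta_pos":[[0.0015,0.0006,0.008],[0,0,0.008],[0,0,0.004],[0,0,0.001],[0,0,0]],"turn":[0,0,0,0,0]}'
python3 -m creep '{"hand":[40,40,40,40,40],"delta_pos":[[0,0,0.001],[0,0,0],[0,0,0],[0,0,0],[0,0,0]],"turn":[0,0,0,0,0]}'
python3 go.py .5311 -.2193 .0953 99.5
```

```text
clock: 61.3
tcp_pos: [0.5303, -0.2189, 0.0966]
orientation: [-0.001, -0.083, 0.997, 0.0]
wrist_force: [0.9, 0.5, -1.7]
finger_gap: 0.0557
clock: 61.72
tcp_pos: [0.5309, -0.2192, 0.0968]
orientation: [0.0, -0.083, 0.997, -0.0]
wrist_force: [0.5, -0.0, -2.9]
finger_gap: 0.0555
t 61.72 tcp [ 0.5309 -0.2192  0.0968] jaw 99.5 tilt -1.0000 gap 0.0555 F [ 0.5 -0.  -2.9]
turn units -0.00
units [-0.0002 -0.0002  0.0019]
```

```bash
python3 -m creep '{"hand":[40,40,40,40,40],"delta_pos":[[0,0,0.0015],[0,0,0.0006],[0,0,0],[0,0,0],[0,0,0]],"turn":[0,0,0,0,0]}'
python3 -m creep '{"hand":[60,65,70,85,85],"delta_pos":[[0,0,0],[0,0,0],[0,0,0],[0,0,0],[0,0,0]],"turn":[0,0,0,0,0]}'
python3 -m creep '{"hand":[85,85,85,85,85],"delta_pos":[[0,0,-0.005],[0,0,-0.02],[0,0,-0.03],[0,0,-0.04],[0,0,-0.04]],"turn":[0,0,0,0,0]}'
python3 -m creep '{"hand":[85,85,85,85,85],"delta_pos":[[0,0,-0.04],[0,0,-0.018],[0,0,0],[0,0,0],[0,0,0]],"turn":[0,0.3,0,0,0]}'
python3 go.py .4097 .3248 .25 98
python3 meas.py m6 scene top | grep -E "scene|top|shaker"
```

```text
clock: 62.13
tcp_pos: [0.531, -0.2193, 0.0954]
orientation: [0.0, -0.083, 0.997, -0.0]
wrist_force: [-0.4, -0.2, 2.5]
finger_gap: 0.0558
clock: 62.55
tcp_pos: [0.5308, -0.2191, 0.0949]
orientation: [-0.0, -0.083, 0.997, 0.0]
wrist_force: [0.5, 0.1, -0.3]
finger_gap: 0.0847
clock: 62.97
tcp_pos: [0.5301, -0.2188, 0.2037]
orientation: [-0.001, -0.083, 0.997, 0.001]
wrist_force: [0.5, -0.0, 0.8]
finger_gap: 0.085
clock: 63.38
tcp_pos: [0.5304, -0.2189, 0.2485]
orientation: [-0.001, -0.07, 0.998, 0.0]
wrist_force: [-0.1, 0.2, 1.3]
finger_gap: 0.085
t 63.38 tcp [ 0.5304 -0.2189  0.2485] jaw 98.0 tilt -1.0000 gap 0.0850 F [-0.1  0.2  1.3]
turn units 0.00
units [ 0.0548  0.694  -0.0012]
scene
shaker 127 z 0.1165 c [0.4107 0.3226 0.0212] rect [0.4107 0.3239] [0.0385 0.0386] 35.2
ttop 3673 z 0.0696 c [0.5692 0.0036 0.1157] rect [0.5708 0.0031] [0.2276 0.2276] 13.8
top
shaker 243 z 0.1174 c [0.4094 0.3236 0.0219] rect [0.4089 0.3238] [0.0413 0.0416] 64.3
ttop 3647 z 0.0699 c [0.5685 0.0041 0.1149] rect [0.5692 0.0034] [0.2277 0.2262] 0.8
```

View pics/m6_scene.png

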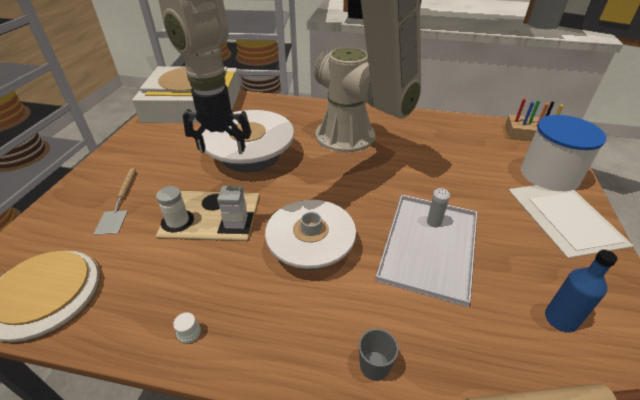

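The jar (208,172) and tin (208,232) are back on their coasters, the cutter is on the card at (222,311), and the shaker stands in the pan at (208,438). I fetch the shaker.

```bash
python3 -m creep '{"hand":[85,85,85,85,85],"delta_pos":[[0,0.02,-0.002],[0.0034,0.04,0],[0.0034,0.04,0],[0.0034,0.04,0],[0.0034,0.04,0]],"turn":[0,0,0,0,0]}'
python3 -m creep '{"hand":[85,85,85,85,85],"delta_pos":[[0.0034,0.04,0],[0.0034,0.04,0],[0.0034,0.04,0],[0.0034,0.04,0],[0.0034,0.04,0]],"turn":[0,0,0,0,0]}'
python3 -m creep '{"hand":[85,85,85,85,85],"delta_pos":[[0.0034,0.04,0],[0.0034,0.04,0],[0.0034,0.04,0],[0.0034,0.04,0],[0.0034,0.04,0]],"turn":[0,0,0,0,0]}'
python3 -m creep '{"hand":[85,85,85,85,85],"delta_pos":[[0.0034,0.04,0],[0.0034,0.04,0],[0,0.024,0],[0,0.01,0],[0,0,0]],"turn":[0,0,0,0,0]}'
python3 -m creep '{"hand":[85,85,85,85,85],"delta_pos":[[0,0,0],[0,0,0],[0,0,0.02],[0,0,0.03],[0,0,0.03]],"turn":[0,0,0,0,0]}'
python3 -m creep '{"hand":[85,85,85,85,85],"delta_pos":[[0,0,0.03],[0,0,0.03],[0,0,0.025],[0,0,0.01],[0,0,0.005]],"turn":[0,0,0,0,0]}'
python3 -m creep '{"hand":[85,85,85,85,85],"delta_pos":[[0,0,0],[0,0,0],[0,0,0],[0,0,0],[0,0,0]],"turn":[0,0,0,0,0]}'
python3 go.py .4098 .3240 .0884 98
```

```text
clock: 63.9
tcp_pos: [0.4986, -0.076, 0.2499]
orientation: [-0.001, -0.07, 0.998, 0.001]
wrist_force: [0.5, 0.4, -0.3]
finger_gap: 0.085
clock: 64.32
tcp_pos: [0.4626, 0.0805, 0.2502]
orientation: [-0.001, -0.07, 0.998, 0.0]
wrist_force: [0.9, 0.6, 0.4]
finger_gap: 0.0851
clock: 64.73
tcp_pos: [0.4267, 0.2368, 0.2503]
orientation: [-0.001, -0.07, 0.998, -0.0]
wrist_force: [1.0, 0.5, -0.7]
finger_gap: 0.0844
clock: 65.15
tcp_pos: [0.4091, 0.326, 0.2501]
orientation: [-0.001, -0.071, 0.997, -0.0]
wrist_force: [-0.4, -0.4, -1.0]
finger_gap: 0.085
clock: 65.57
tcp_pos: [0.4116, 0.3235, 0.1872]
orientation: [0.001, -0.068, 0.998, 0.0]
wrist_force: [-0.2, -0.1, -0.6]
finger_gap: 0.0848
clock: 65.98
tcp_pos: [0.41, 0.3229, 0.1057]
orientation: [-0.001, -0.069, 0.998, -0.001]
wrist_force: [0.2, -0.6, -0.2]
finger_gap: 0.0852
clock: 66.4
tcp_pos: [0.4111, 0.325, 0.108]
orientation: [0.001, -0.07, 0.998, 0.0]
wrist_force: [-0.2, 0.3, 0.6]
finger_gap: 0.0852
t 66.40 tcp [0.4111 0.325  0.108 ] jaw 98.0 tilt -1.0000 gap 0.0852 F [-0.2  0.3  0.6]
turn units -0.00
units [ 0.0019 -0.001   0.0245]
```

```bash
python3 -m creep '{"hand":[85,85,85,85,85],"delta_pos":[[0.001,-0.0005,0.01],[0,0,0.008],[0,0,0.005],[0,0,0.0015],[0,0,0]],"turn":[0,0,0,0,0]}'
python3 -m creep '{"hand":[60,50,40,30,30],"delta_pos":[[0,0,0],[0,0,0],[0,0,0],[0,0,0],[0,0,0]],"turn":[0,0,0,0,0]}' 40
python3 -m creep '{"hand":[30,30,30,30,30],"delta_pos":[[0,0,0],[0,0,0],[0,0,0],[0,0,0],[0,0,0]],"turn":[0,0,0,0,0]}'
python3 go.py .41 .324 .25
python3 -m creep '{"hand":[30,30,30,30,30],"delta_pos":[[0,0,-0.02],[0,0,-0.03],[0,0,-0.04],[0,0,-0.04],[0,0,-0.04]],"turn":[0,0,0,0,0]}'
python3 -m creep '{"hand":[30,30,30,30,30],"delta_pos":[[0,0,-0.022],[0,0,-0.01],[0,0,0],[0,0,0],[0,0,0]],"turn":[0,0,0,0,0]}'
python3 go.py .4632 -.3135 .25 98
```

```text
clock: 66.82
tcp_pos: [0.4092, 0.3238, 0.0866]
orientation: [-0.001, -0.07, 0.998, -0.0]
wrist_force: [0.5, -0.4, 0.0]
finger_gap: 0.085
clock: 67.23
tcp_pos: [0.4101, 0.324, 0.0878]
orientation: [0.0, -0.07, 0.998, -0.0]
wrist_force: [0.1, -0.2, 1.7]
finger_gap: 0.0434
clock: 67.65
tcp_pos: [0.4101, 0.324, 0.0878]
orientation: [0.0, -0.07, 0.998, -0.0]
wrist_force: [-0.3, -2.8, 5.0]
finger_gap: 0.043
t 67.65 tcp [0.4101 0.324  0.0878] jaw 98.0 tilt -1.0000 gap 0.0430 F [-0.3 -2.8  5. ]
units [-0.000e+00 -1.000e-04 -2.028e-01]
clock: 68.07
tcp_pos: [0.409, 0.324, 0.2238]
orientation: [-0.001, -0.07, 0.998, -0.0]
wrist_force: [0.3, -0.9, -1.5]
finger_gap: 0.0433
clock: 68.48
tcp_pos: [0.4089, 0.3237, 0.2469]
orientation: [-0.002, -0.07, 0.998, -0.001]
wrist_force: [1.1, -0.5, -2.4]
finger_gap: 0.0429
t 68.48 tcp [0.4089 0.3237 0.2469] jaw 98.0 tilt -1.0000 gap 0.0429 F [ 1.1 -0.5 -2.4]
turn units -0.00
units [ 0.0436 -0.7982 -0.0029]
```

```bash
python3 -m creep '{"hand":[30,30,30,30,30],"delta_pos":[[0,-0.01,-0.003],[0,-0.025,0],[0.0024,-0.04,0],[0.0024,-0.04,0],[0.0024,-0.04,0]],"turn":[0,0,0,0,0]}'
python3 -m creep '{"hand":[30,30,30,30,30],"delta_pos":[[0.0024,-0.04,0],[0.0024,-0.04,0],[0.0024,-0.04,0],[0.0024,-0.04,0],[0.0024,-0.04,0]],"turn":[0,0,0,0,0]}'
python3 -m creep '{"hand":[30,30,30,30,30],"delta_pos":[[0.0024,-0.04,0],[0.0024,-0.04,0],[0.0024,-0.04,0],[0.0024,-0.04,0],[0.0024,-0.04,0]],"turn":[0,0,0,0,0]}'
python3 -m creep '{"hand":[30,30,30,30,30],"delta_pos":[[0.0024,-0.04,0],[0.0024,-0.04,0],[0.0024,-0.04,0],[0.0024,-0.04,0],[0.0024,-0.04,0]],"turn":[0,0,0,0,0]}'
python3 -m creep '{"hand":[30,30,30,30,30],"delta_pos":[[0,-0.03,0],[0,-0.013,0],[0,0,0],[0,0,0],[0,0,0.01]],"turn":[0,0,0,0,0]}'
python3 -m creep '{"hand":[30,30,30,30,30],"delta_pos":[[0,0,0.03],[0,0,0.03],[0,0,0.03],[0,0,0.03],[0,0,0.02]],"turn":[0,0,0,0,0]}'
python3 -m creep '{"hand":[30,30,30,30,30],"delta_pos":[[0,0,0.01],[0,0,0],[0,0,0],[0,0,0],[0,0,0]],"turn":[0,0,0,0,0]}'
python3 go.py .4632 -.3135 .0998 98
```

```text
clock: 68.9
tcp_pos: [0.4204, 0.1989, 0.2501]
orientation: [-0.001, -0.07, 0.998, -0.0]
wrist_force: [0.5, -0.5, -1.9]
finger_gap: 0.043
clock: 69.32
tcp_pos: [0.433, 0.0389, 0.2504]
orientation: [-0.001, -0.07, 0.998, 0.0]
wrist_force: [1.1, 0.2, -1.7]
finger_gap: 0.0432
clock: 69.73
tcp_pos: [0.4457, -0.1208, 0.2504]
orientation: [-0.001, -0.069, 0.998, 0.001]
wrist_force: [0.2, 0.6, -0.7]
finger_gap: 0.0427
clock: 70.15
tcp_pos: [0.4584, -0.2804, 0.2501]
orientation: [-0.001, -0.069, 0.998, 0.001]
wrist_force: [0.4, -0.5, -0.8]
finger_gap: 0.0431
clock: 70.57
tcp_pos: [0.4644, -0.3122, 0.2441]
orientation: [0.0, -0.07, 0.998, -0.0]
wrist_force: [0.9, -0.2, -0.6]
finger_gap: 0.0434
clock: 70.98
tcp_pos: [0.4632, -0.31, 0.1288]
orientation: [-0.001, -0.071, 0.997, 0.001]
wrist_force: [-0.4, 0.3, -0.4]
finger_gap: 0.0434
clock: 71.4
tcp_pos: [0.4652, -0.3134, 0.1249]
orientation: [0.001, -0.07, 0.998, -0.001]
wrist_force: [-0.2, 0.1, -0.4]
finger_gap: 0.0431
t 71.40 tcp [ 0.4652 -0.3134  0.1249] jaw 98.0 tilt -1.0000 gap 0.0431 F [-0.2  0.1 -0.4]
turn units 0.00
units [0.0025 0.0003 0.0314]
```

```bash
python3 -m creep '{"hand":[30,30,30,30,30],"delta_pos":[[0.0022,0,0.008],[0,0,0.01],[0,0,0.006],[0,0,0.003],[0,0,0.001]],"turn":[0,0,0,0,0]}'
python3 -m creep '{"hand":[30,30,30,30,30],"delta_pos":[[0,0,0.001],[0,0,0],[0,0,0],[0,0,0],[0,0,0]],"turn":[0,0,0,0,0]}'
python3 go.py .4632 -.3135 .0998 98
```

```text
clock: 71.82
tcp_pos: [0.462, -0.3127, 0.0999]
orientation: [-0.001, -0.07, 0.998, 0.001]
wrist_force: [-0.5, -0.3, -1.6]
finger_gap: 0.0432
clock: 72.23
tcp_pos: [0.4627, -0.3133, 0.1004]
orientation: [0.0, -0.07, 0.998, -0.0]
wrist_force: [-0.1, 0.3, -1.1]
finger_gap: 0.0432
t 72.23 tcp [ 0.4627 -0.3133  0.1004] jaw 98.0 tilt -1.0000 gap 0.0432 F [-0.1  0.3 -1.1]
turn units -0.00
units [-0.0005 -0.0003  0.0007]
```

```bash
python3 -m creep '{"hand":[30,30,30,30,30],"delta_pos":[[0,0,0.001],[0,0,0],[0,0,0],[0,0,0],[0,0,0]],"turn":[0,0,0,0,0]}'
python3 -m creep '{"hand":[48,55,65,85,85],"delta_pos":[[0,0,0],[0,0,0],[0,0,0],[0,0,0],[0,0,0]],"turn":[0,0,0,0,0]}'
python3 -m creep '{"hand":[85,85,85,85,85],"delta_pos":[[0,0,-0.005],[0,0,-0.02],[0,0,-0.03],[0,0,-0.04],[0,0,-0.04]],"turn":[0,0,0,0,0]}'
python3 -m creep '{"hand":[85,85,85,85,85],"delta_pos":[[0,0,-0.04],[0,0,-0.02],[0,0,0],[0,0,0],[0,0,0]],"turn":[0,0,0,0,0]}'
python3 - <<'E'
from h import *
np.set_printoptions(precision=4,suppress=True)
for n in ('scene','top','wrist'):
    c=cam(n,f'f_{n}.png'); P=cloud(c)
    for nm,a in dict(jar=(.5,.65,-.43,-.33,.111,.121),tin=(.45,.62,-.27,-.14,.119,.129),shaker=(.4,.52,-.36,-.26,.126,.136),cutter=(.52,.62,-.05,.06,.104,.114)).items():
        m=(P[...,0]>a[0])&(P[...,0]<a[1])&(P[...,1]>a[2])&(P[...,1]<a[3])&(P[...,2]>a[4])&(P[...,2]<a[5]); p=P[m]
        if len(p)<5: print(n,nm,len(p)); continue
        q,r=cv2.minEnclosingCircle(p[:,:2].astype(np.float32)); rr=cv2.minAreaRect(p[:,:2].astype(np.float32))
        print(n,nm,len(p),'z %.4f'%np.median(p[:,2]),np.round(q,4),round(r,4),np.round(rr[0],4),round(rr[2],1))
im=cv2.imread('pics/f_top.png')[125:225,385:505]; im2=cv2.imread('pics/f_scene.png')[150:250,140:360]
cv2.imwrite('pics/f1.png',cv2.resize(im,None,fx=5,fy=5,interpolation=3)); cv2.imwrite('pics/f2.png',cv2.resize(im2,None,fx=3.6,fy=3.6,interpolation=3))
E
```

```text
clock: 72.65
tcp_pos: [0.4628, -0.3134, 0.0998]
orientation: [0.0, -0.07, 0.998, -0.0]
wrist_force: [-0.6, 0.0, 3.6]
finger_gap: 0.0432
clock: 73.07
tcp_pos: [0.4625, -0.3131, 0.0992]
orientation: [-0.0, -0.07, 0.998, 0.0]
wrist_force: [0.1, 0.1, 0.4]
finger_gap: 0.0846
clock: 73.48
tcp_pos: [0.462, -0.3127, 0.2082]
orientation: [-0.001, -0.07, 0.998, 0.001]
wrist_force: [0.4, -0.4, 0.0]
finger_gap: 0.085
clock: 73.9
tcp_pos: [0.4622, -0.3129, 0.2546]
orientation: [-0.0, -0.07, 0.998, 0.0]
wrist_force: [0.5, 0.5, 0.2]
finger_gap: 0.085
scene jar 297 z 0.1158 [ 0.5581 -0.3803] 0.032 [ 0.5592 -0.3802] 11.9
scene tin 320 z 0.1237 [ 0.5316 -0.2179] 0.0372 [ 0.5333 -0.2182] 9.3
scene shaker 101 z 0.1288 [ 0.4638 -0.3118] 0.0204 [ 0.463  -0.3114] 74.9
scene cutter 109 z 0.1076 [0.5694 0.0052] 0.0274 [0.5701 0.0053] 75.9
top jar 333 z 0.1157 [ 0.5607 -0.3781] 0.0296 [ 0.5647 -0.3719] 53.8
top tin 536 z 0.1242 [ 0.5313 -0.2166] 0.0379 [ 0.5317 -0.2174] 9.3
top shaker 179 z 0.1290 [ 0.461  -0.3122] 0.021 [ 0.4587 -0.3133] 89.9
top cutter 103 z 0.1092 [0.5686 0.006 ] 0.0262 [0.5692 0.0057] 1.1
wrist jar 1733 z 0.1155 [ 0.5588 -0.3809] 0.0303 [ 0.5565 -0.3738] 20.4
wrist tin 2040 z 0.1234 [ 0.5315 -0.2192] 0.0382 [ 0.531  -0.2192] 9.3
wrist shaker 1446 z 0.1289 [ 0.4618 -0.3136] 0.0203 [ 0.462  -0.3134] 60.8
wrist cutter 737 z 0.1076 [0.5688 0.0047] 0.0272 [0.5687 0.0045] 55.2
```

View pics/f1.png

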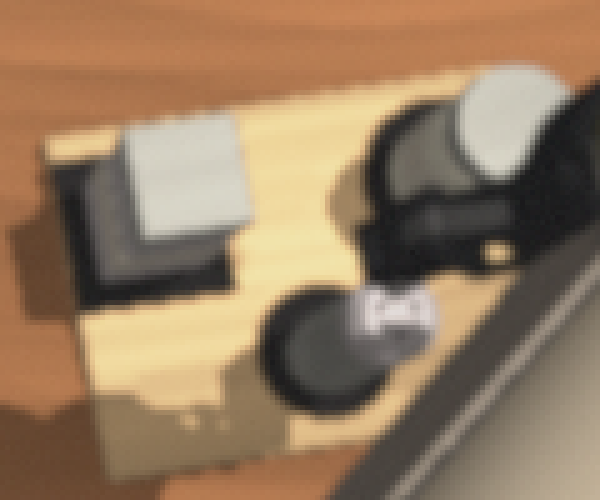

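View pics/f2.png

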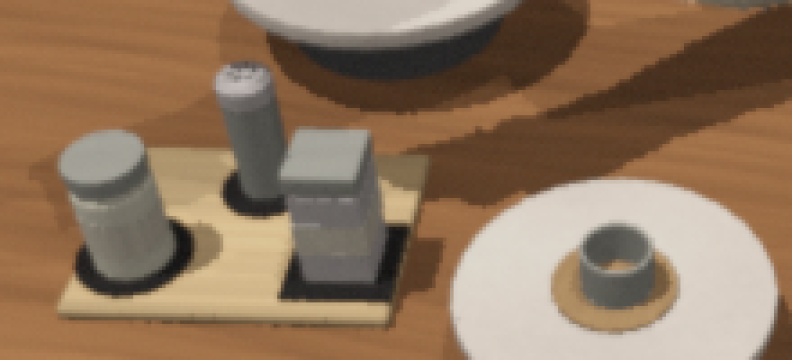

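Both crops show everything upright. The jar, tin and shaker are centred on their coasters and the cutter is on the card, all within about 2 mm, and the gripper is clear above. I hand in.

```bash
python3 -c "
from workcell import env
s=env.get_state(); print(s['clock'],s['wrist_force'],abs(s['qvel']).max()); print(env.hand_in())"
```

```text
74.05 [-1.07133122 -0.08498115 -0.51243798] 0.004734070035059152
the job is handed in; nothing more can be done
None
```

The job is done and handed in at 74 s, against the limit of 144 s. I moved the shaker, tin and jar into the pan and set the cutter on the card of the smaller turntable. Then I put the jar, tin and shaker back on their own coasters.

- **Canisters:** the last camera checks showed all three upright, with lid heights as they should be. They stand within about 2 mm of the coaster centres (up to 3 mm in one view), and the tin is square to its coaster (9.3° against 9.5°).
- **Cutter:** it stands on the card about 2 mm off centre.
- **Forces:** end-of-call wrist readings stayed below about 12 N, and nothing was touching the robot at hand-in.
- **Disagreements:** the three cameras differed from each other by 2–3 mm. In the last top view the arm partly hid the jar and shaker, so I relied on the scene and wrist cameras for those two. No check failed.

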